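Reload the desk lamp's twist-in battery cartridge

TASK

Get the cordless desk lamp running again: its empty battery cartridge is locked in the socket under the lamp's head; raise it a little by its handle, twist it counter-clockwise (seen from above), take it out downwards and set it down on the loading stand. There, seat every loose battery pack that is there flat and square in a pocket of its own. Then put the loaded cartridge back up into the socket and twist it clockwise until its lugs drop behind the bumps and it hangs locked and level, handle in line with the bar-shaped mark, let it go, and then press the switch on top of the head fully down and release it. Leave the other desk things where they are.

Things in the scene. Friction and masses are not known exactly. Their poses are not given: they have to be found in the camera images.
- lamp: Fixed cordless lamp; origin on the desk under the head's axis, x from its front to its column (22x50 mm, 107 to 129 mm behind the axis). Foot plate 12 mm thick, from 75 mm before to 155 mm behind the axis, 150 mm wide. Round head 156 mm wide, 232 to 244 mm above the desk; below it a drum 116 mm wide, the bayonet socket, open underneath, from 232 down to 190 mm.
- lamp_socket (a point): Socket mouth on the axis, 190 mm above the desk, lamp's axes. Three ledges (inner radius 46.5 mm, 4 mm thick, underside level with the mouth) with three gaps of 34 degrees for the lugs. The cartridge goes straight up the gaps only with its x axis 40 degrees (+-7) counter-clockwise from above of this x axis. Roof 32 mm above the mouth: loaded packs touch it when the cartridge's origin is 11 mm below here.
- lamp_dot (a point): Round dot on the drum, 10 mm above the mouth: the cartridge's handle points this way when its lugs go up through the gaps. With its origin 14 mm (12 to 16) below the mouth it is then turned 40 degrees clockwise seen from above; a 3 mm bump on each ledge stops a cartridge that is not raised so far.
- lamp_bar (a point): Bar-shaped mark on the drum at the lamp's front, 10 mm above the mouth: the handle points this way when locked. A stop ends the turn here (2.5 degrees of play); then the cartridge is lowered 6 mm until its lugs rest on the ledges, behind the bumps.
- lamp_seat (a point): Where the cartridge's origin is when it hangs locked: on the axis, 20 mm below the mouth, 170 mm above the desk; the cartridge's x is then along this x.
- lamp_switch (a joint): Push switch on top of the lamp's head, a 28 mm round grey button on the head's axis; 0 when up, grows to 0.006 m when fully pressed; springs back; takes 4 N.
- lamp_switch_top (a point): Centre of the switch button's upper face; press it straight down 6 mm.
- stand_top (a point): Centre of the upper face, 18 mm above the desk, of the fixed round loading stand (116 mm wide); the cartridge's origin is here when it stands on it. Five nubs, 10 mm high, at 46.5 mm from the centre keep the cartridge centred with 2.5 mm of play; the -x side has no nub: the cartridge's handle points that way (within 40 degrees).
- cartridge: Loose black cartridge, 0.12 kg: round puck 88 mm wide, 30 mm tall; origin at the centre of its underside, z up, x away from the handle. It starts locked in the lamp, empty. Three steel lugs (16 mm wide, 7 mm beyond the rim, 24 to 29 mm above the underside) at the handle side and 120 degrees either way. Handle bar 14 mm wide, 8 mm high, level with the underside. Three pockets, open at the top.
- cartridge_grip (a point): Centre of the cartridge's upright grip block, 135 mm from the puck's axis on its -x side, 17 mm above its underside. The block is 34 mm long (x), 14 mm thick (y) and 34 mm tall; take it from above across its 14 mm thickness, with about 25 N.
- pocket_a (a point): Centre of the floor of the pocket nearest the handle (27 mm to the handle side of the puck's axis), with the cartridge's axes. Each pocket is 24 mm in x by 38 mm in y and 7 mm deep, with rounded dividers 3 mm thick, its floor 23 mm above the cartridge's underside.
- pocket_b (a point): Centre of the floor of the middle pocket, same size.
- pocket_c (a point): Centre of the floor of the pocket farthest from the handle, same size.
- pack1_mid (a point): Centre (half-way up) of a loose battery pack, if there: grey block with two black bands, 34 mm long (y), 20 wide (x), 20 high, 20 g. Any pocket will do, either way round, its length along the pocket's y; seated, this point is 10 mm above the pocket's floor and the pack stands 13 mm proud. Hold it by its ends (34 mm apart), so that the fingers clear the neighbouring packs.
- pack2_mid (a point): Centre (half-way up) of a loose battery pack, if there: grey block with two black bands, 34 mm long (y), 20 wide (x), 20 high, 20 g. Any pocket will do, either way round, its length along the pocket's y; seated, this point is 10 mm above the pocket's floor and the pack stands 13 mm proud. Hold it by its ends (34 mm apart), so that the fingers clear the neighbouring packs.
- pack3_mid (a point): Centre (half-way up) of a loose battery pack, if there: grey block with two black bands, 34 mm long (y), 20 wide (x), 20 high, 20 g. Any pocket will do, either way round, its length along the pocket's y; seated, this point is 10 mm above the pocket's floor and the pack stands 13 mm proud. Hold it by its ends (34 mm apart), so that the fingers clear the neighbouring packs.
- calculator: Bystander, to be left alone: pocket calculator, 116x70x13 mm, lying flat; origin at the centre of its underside.
- stapler: Bystander, to be left alone: black stapler, 134x36x43 mm; origin at the centre of its underside.
- eraser: Bystander, to be left alone: eraser, 44x20x12 mm; origin at the centre of its underside.
Mind the look-alikes: they are no part of the job. What is shaped like the part that bears pack1_mid but orange is not meant.

How it is judged (in metres and radians):
On the way, in this order (a step that is already met when the one before it is completed fails the run):
1. the cartridge is out of the lamp and down on the stand (distance between cartridge and stand_top below 0.006 m and angle between cartridge's own z axis and vertical below 0.06 rad), for 0.2 s.
2. every pack that is there is seated in a pocket of its own, with the cartridge down on the stand (z of pack1_mid in the frame of cartridge between 0.03 and 0.0355 m and y of pack1_mid in the frame of cartridge between -0.004 and 0.004 m and horizontal distance between each of pack1_mid, pack2_mid, pack3_mid and cartridge below 0.033 m and angle between the y axis of each of pack1_mid, pack2_mid, pack3_mid and the y axis of cartridge, either way round below 0.15 rad and z of pack2_mid in the frame of cartridge between 0.03 and 0.0355 m and y of pack2_mid in the frame of cartridge between -0.004 and 0.004 m and z of pack3_mid in the frame of cartridge between 0.03 and 0.0355 m and y of pack3_mid in the frame of cartridge between -0.004 and 0.004 m and distance between cartridge and stand_top below 0.006 m), for 0.2 s.
3. the loaded cartridge is locked in the lamp's socket and let go (z of pack1_mid in the frame of cartridge between 0.03 and 0.0355 m and y of pack1_mid in the frame of cartridge between -0.004 and 0.004 m and horizontal distance between each of pack1_mid, pack2_mid, pack3_mid and cartridge below 0.033 m and angle between the y axis of each of pack1_mid, pack2_mid, pack3_mid and the y axis of cartridge, either way round below 0.15 rad and z of pack2_mid in the frame of cartridge between 0.03 and 0.0355 m and y of pack2_mid in the frame of cartridge between -0.004 and 0.004 m and z of pack3_mid in the frame of cartridge between 0.03 and 0.0355 m and y of pack3_mid in the frame of cartridge between -0.004 and 0.004 m and horizontal distance between cartridge and lamp_socket below 0.004 m and z of cartridge in the frame of lamp_socket between -0.0225 and -0.0175 m and angle between the x axis of cartridge and the x axis of lamp_socket, either way round below 0.08 rad and angle between cartridge's own z axis and vertical below 0.06 rad and linear speed of cartridge below 0.01 m/s and contact force between cartridge and the fingers below 0.05 N), for 0.3 s.
4. the switch is pressed fully (value of joint lamp_switch above 0.0045 m and horizontal distance between cartridge and lamp_socket below 0.004 m and z of cartridge in the frame of lamp_socket between -0.0225 and -0.0175 m and angle between the x axis of cartridge and the x axis of lamp_socket, either way round below 0.08 rad and angle between cartridge's own z axis and vertical below 0.06 rad), for 0.05 s.
At the end, for the whole second after the job is handed in: Every pack lies in a pocket: centred to 4 mm, flat to 2.5 mm, square to 8 degrees. Cartridge hangs in the socket, let go, at rest, level: 4 mm off axis at most, 20 mm (+-2.5) below the socket point, x axes within 4.5 degrees. The switch was pressed 4.5 mm or more and is up again (all of step 3 and value of joint lamp_switch below 0.0015 m); the robot touches nothing.
It fails at once if the calculator is pushed more than 3 cm (distance of calculator from where it was at the start of the episode above 0.03 m).
It fails at once if the stapler is pushed more than 3 cm (distance of stapler from where it was at the start of the episode above 0.03 m).
It fails at once if the eraser is pushed more than 3 cm (distance of eraser from where it was at the start of the episode above 0.03 m).
Of pack1, pack2, pack3 only 2 to 3 are there at a start; the rules pass over those that are not, and their reading is None.
At some moment in a run one of pack1, pack2, pack3 may be knocked a few centimetres aside while the robot is not near it.
It also fails if it takes over 210 s, if anything falls off the work surface, if the arm or the gripper's body presses on something with over 40 N, if the wrist force passes 120 N, or if a joint passes its speed limit or range.

ROBOT

A 6-joint arm with a two-finger parallel gripper is mounted at the origin on a cart in front of the work surface, level with it; the furniture and walls round the work are solid. World frame = base frame: x ahead of the robot, y to its left, z up, the work surface at z = 0. Lengths are in mm, angles in rad, forces in N, time in s.
With the tool pointing down it reaches from about 325 to 775 mm from the base axis. Payload 5.5 kg.
Tool frame: the origin (TCP) lies on the centre line of the jaws, within the pads' length; the fingertips stand 19 mm ahead of it and the grasp point (between the pads) is the TCP; z points along the fingers, y is the line along which they close (so a half turn about z gives the same grasp; the last joint's range is limited). The gripper opens to 88 mm and grips with 3 to 60 N. Pads are 20 mm wide; open, the fingers measure 115 mm over their backs; the gripper's body (75 mm by 178 mm) begins 61 mm behind the grasp point.
Start: joints at [1.255, 0.091, 1.231, -0, 1.82, -0.057], TCP at [153.556, 580.032, 241.631] pointing down, gripper open.
Joint ranges: [-2.87, 2.87], [-0.86, 2.18], [0.17, 2.46], [-1.51, 4.65], [0.06, 2.69], [-2.65, 2.65]. Speed limits (rad/s): [2.57, 2.57, 3.01, 3.14, 3.14, 3.14].

INTERFACE

Orientations are given as [roll, pitch, yaw] about the fixed x, y, z axes, in that order (R = Rz(yaw) Ry(pitch) Rx(roll)).
In Python, from plant import ctrl gives the robot as it stands.
- The arm moves only by the shell command python3 -m creep 'ROWS' [OPENING] [FORCE]. ROWS is JSON, one flat list of numbers, 6 for each row, row after row: the shift along the tool's x, y, z normalised to -1 to 1, where 1 is 150 mm, then the turn, a rotation vector about the tool's x, y, z normalised to -1 to 1, where 1 is 120 degrees. A call has 1 to 10 rows; each row is the pose to reach, as a shift and turn from the pose commanded when the call began, along the tool's axes at that moment; what a row does not reach only later rows make up. A row lasts 1/8 s, in which the tool goes at most 62.5 mm and 10.7 degrees, less where a joint would pass 70% of its speed; a pose out of reach is approached as far as the arm can. A call with a number of a shift or a turn outside -1 to 1 is refused whole. A call with a gripper value outside its range is refused whole. OPENING is the gripper's target within -1 to 1 (fully open at 1, half-way at 0, shut at -1), set as the call begins (- or left out, the last holds). The fingers move at their own pace and stop on an object; FORCE is the grip in N (left out, the last holds). Time passes only in rows, so rows that repeat a pose let the fingers close. It gives the time, the measured TCP pose, the force, the opening and the grip force at its end, in the units of the state.
- ctrl.get_obs(): the state, without advancing time (a new reading comes with each control period).
- ctrl.get_image(name): name is "scene" or "top" or "wrist"; returns a dict with "img" (480x640x3 uint8, red, green, blue), "camera_matrix" (3x3 intrinsics, pixels), "eye" and "rotation" of the camera in the world. Camera axes: x right, y down, z forward; pixel columns grow to the right and rows downward; lengths in mm; the calibration is good to about 2 mm. The wrist camera is an equidistant fisheye: a pixel r from the principal point sees the ray r / f radians off the axis. A picture is of the moment at which its call begins. There is no depth.
- ctrl.finish_job(): hands the job in; it is judged then, once.
The state is a dict: "time": time; "joint_positions": joint angles; "qd": joint speeds; "joint_efforts": joint torques, N m; "tcp_pos": TCP position; "ee_rot": TCP orientation; "contact_force": force on the tool from outside, world axes, zero at the start; "wrist_torque": the same for the moment, N m; "gripper_width": finger opening in mm; "grip_force": force on a finger pad.
Only numpy, scipy, OpenCV 4.12 (cv2) and the standard library are available. Lean on these libraries where they do the work, as an engineer would, in place of code of your own. Each camera call takes 0.05 s, during which the arm holds its last target. There are 200 camera calls.

## Working session

There is one attempt and no reset: what is moved stays moved. The work goes in short steps, Python scripts to look and compute and a shell command to move; the robot and the scene stay as the last step left them, time stands still between calls to the robot, and variables do not carry over. Pictures are saved under pics/ and viewed, at most 14 in all, crops included, and the job is handed in when it is done.

```bash
ls; mkdir -p pics
cat > h.py <<'E'
import numpy as np, cv2, json
from plant import ctrl
from scipy.spatial.transform import Rotation as R
def snap(n,f):
    d=ctrl.get_image(n); cv2.imwrite(f'pics/{f}.png',d['img'][...,::-1]); np.savez(f'pics/{f}.npz',**{k:np.array(v) for k,v in d.items()}); return d
def load(f): return dict(np.load(f'pics/{f}.npz'))
def rot(d):
    r=np.array(d['rotation'],float); return r if r.shape==(3,3) else R.from_euler('xyz',r).as_matrix()
def ray(d,u,v,fish=False):
    K=np.array(d['camera_matrix']); x=(u-K[0,2])/K[0,0]; y=(v-K[1,2])/K[1,1]
    if fish:
        t=np.hypot(x,y); s=np.sinc(t/np.pi); c=np.array([x*s,y*s,np.cos(t)])
    else: c=np.array([x,y,1.])
    w=rot(d)@c; return np.array(d['eye'],float),w/np.linalg.norm(w)
def onz(d,u,v,z,fish=False):
    e,w=ray(d,u,v,fish); return e+w*(z-e[2])/w[2]
def proj(d,p):
    c=rot(d).T@(np.array(p,float)-np.array(d['eye'])); K=np.array(d['camera_matrix']); q=K@(c/c[2]); return q[:2]
E
python3 - <<'E'
from h import *
for n in('scene','top','wrist'):
    d=snap(n,n+'0'); print(n,d['eye'],np.round(rot(d),3).tolist(),d['camera_matrix'])
print(ctrl.get_obs())
E
```

```text
pics
scene [ 44.56055653 455.59143708 959.67456859] [[-0.632, -0.584, 0.51], [-0.775, 0.476, -0.415], [0.0, -0.658, -0.753]] [[489.05758383   0.         315.04044609]
 [  0.         489.05758383 240.58433577]
 [  0.           0.           1.        ]]
top [ 423.72757117   15.93739163 1781.56259596] [[0.014, -0.997, 0.078], [-1.0, -0.014, -0.001], [0.003, -0.078, -0.997]] [[597.72071108   0.         315.46231394]
 [  0.         597.72071108 247.80248713]
 [  0.           0.           1.        ]]
wrist [ 79.1557533  598.53827251 383.51510079] [[0.258, 0.928, 0.269], [0.966, -0.247, -0.074], [-0.003, 0.279, -0.96]] [[371.64829954   0.         312.11894049]
 [  0.         371.64829954 240.97021281]
 [  0.           0.           1.        ]]
{'time': 0.15, 'joint_positions': array([ 1.25529614e+00,  9.17123400e-02,  1.23156746e+00,  1.00552036e-05,
        1.81978127e+00, -5.67118699e-02]), 'qd': array([-0.00051972, -0.00078862, -0.00387561,  0.00064443, -0.00059435,
        0.00016112]), 'joint_efforts': array([ 1.46122406e-03, -4.47049177e+01, -4.06905770e+01,  6.99159340e-02,
        2.75152700e-02, -1.19250635e-04]), 'tcp_pos': array([153.49608873, 579.85038218, 240.77438112]), 'ee_rot': array([-3.14012715e+00, -9.29649373e-05,  2.88280674e+00]), 'contact_force': array([0.12080728, 0.6976996 , 0.19194327]), 'wrist_torque': array([-0.04097131,  0.00907038, -0.02387322]), 'grip_force': 0.0, 'gripper_width': 87.64272767391245}
```

View pics/scene0.png

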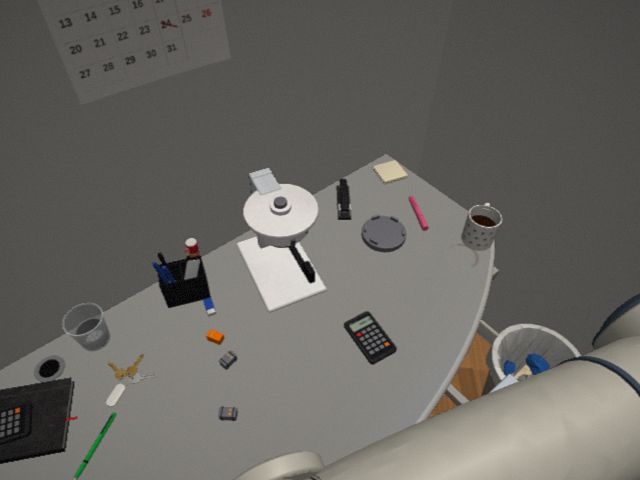

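View pics/top0.png

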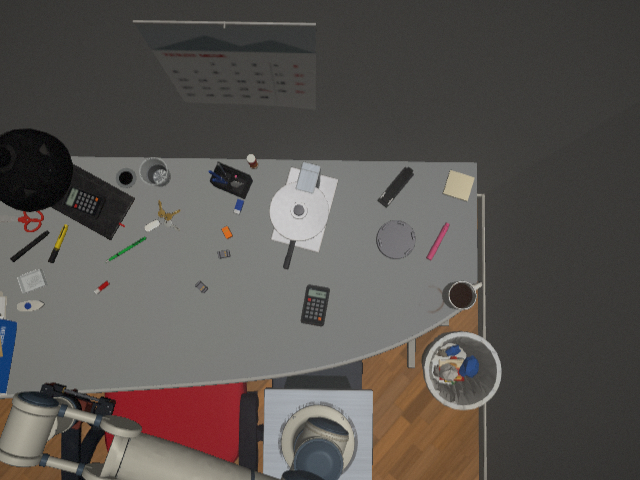

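Top view: lamp head at (299,211), switch at its centre, handle going down to (289,267), stand at (396,239). Grey blocks are at (224,254) and (201,287), and an orange look-alike at (227,232). I'll confirm these in one enlarged crop and measure.

Run:
```python
from h import *
t=load('top0'); s=load('scene0')
a=cv2.resize(t['img'][160:310,140:340],None,fx=4,fy=4,interpolation=cv2.INTER_CUBIC)[:300*1,:]
a=cv2.resize(t['img'][220:300,180:260],(400,400),interpolation=cv2.INTER_CUBIC)
b=cv2.resize(s['img'][320:430,190:300],(400,400),interpolation=cv2.INTER_CUBIC)
cv2.imwrite('pics/crop1.png',np.hstack([a,b])[...,::-1])
# rough positions
for n,(u,v),z in [('head',(299,211),244),('stand',(396,239),18),('handle_end',(288,267),204),('p',(224,254),20),('p',(201,287),20),('orange',(227,232),20),('calc',(315,305),13)]:
    print(n,onz(t,u,v,z).round(1))
for n,(u,v),z in [('p',(228,359),20),('p',(228,412),20),('switch',(281,202),252),('stand',(384,233),18)]:
    print('scene',n,onz(s,u,v,z).round(1))
hsv=cv2.cvtColor(t['img'],cv2.COLOR_RGB2HSV)
# head: bright, low sat
m=((t['img'].min(2)>190)).astype(np.uint8)
for nm,im,lo in(('top',t,0),('scene',s,0)):
    g=cv2.cvtColor(im['img'],cv2.COLOR_RGB2GRAY)
    for (n,u,v) in ([('sw',299,211),('stand',396,239),('p1',224,254),('p2',201,287)] if nm=='top' else [('sw',281,202),('stand',384,233),('p1',228,359),('p2',228,412)]):
        print(nm,n,g[v,u-14:u+15].tolist())
```

```text
head [639.9  57.7 244. ]
stand [ 592.1 -225.    18. ]
handle_end [496.   85.4 204. ]
p [540.2 283.1  20. ]
p [442.  348.2  20. ]
orange [605.6 275.9  20. ]
calc [393.9  12.3  13. ]
scene p [539.6 288.7  20. ]
scene p [443.3 350.   20. ]
scene switch [649.7  53.2 252. ]
scene stand [ 589.2 -218.5   18. ]
top sw [199, 199, 201, 200, 198, 166, 205, 200, 149, 99, 104, 106, 108, 110, 113, 116, 117, 119, 110, 159, 195, 195, 163, 194, 192, 193, 192, 193, 191]
top stand [113, 115, 115, 114, 113, 115, 114, 112, 115, 115, 115, 115, 116, 116, 116, 115, 115, 117, 116, 114, 117, 118, 117, 116, 119, 117, 118, 117, 118]
top p1 [126, 126, 125, 124, 124, 126, 124, 118, 100, 71, 89, 100, 101, 102, 106, 123, 104, 69, 106, 68, 103, 127, 125, 125, 128, 124, 125, 125, 126]
top p2 [126, 125, 124, 124, 123, 125, 124, 124, 111, 106, 96, 100, 98, 100, 102, 115, 125, 107, 63, 60, 69, 126, 125, 124, 127, 125, 124, 123, 123]
scene sw [212, 211, 208, 213, 215, 218, 172, 93, 90, 99, 96, 98, 102, 102, 101, 100, 102, 102, 99, 104, 166, 214, 217, 211, 212, 207, 210, 211, 211]
scene stand [100, 102, 100, 100, 101, 101, 104, 101, 102, 101, 105, 106, 101, 102, 99, 102, 105, 102, 102, 103, 103, 103, 104, 105, 100, 102, 101, 104, 100]
scene p1 [131, 129, 133, 131, 131, 117, 83, 62, 69, 91, 100, 101, 99, 105, 103, 107, 107, 96, 71, 48, 33, 27, 58, 108, 128, 133, 133, 134, 130]
scene p2 [129, 130, 129, 128, 115, 97, 93, 70, 76, 99, 99, 98, 102, 101, 109, 116, 111, 103, 83, 75, 101, 90, 61, 86, 119, 129, 131, 130, 131]
```

View pics/crop1.png

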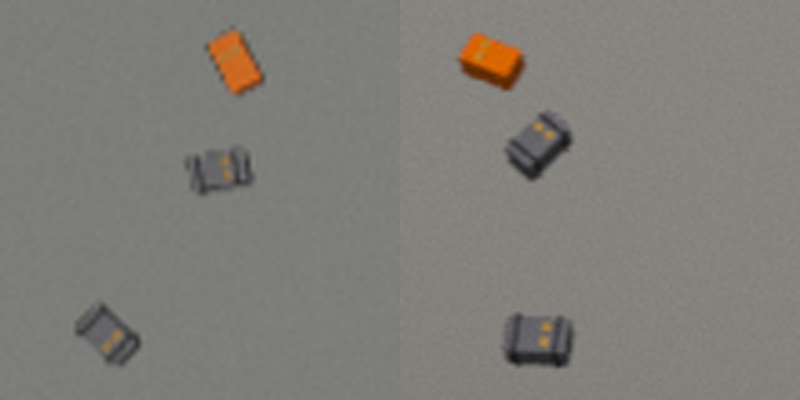

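Crop confirms two grey banded packs (top px (224,254) and (201,287)). The orange block at (227,232) is the look-alike. Next: precise lamp, stand and handle measurements from the two views.

```bash
cat >> h.py <<'E'
def tri(rays):
    A=np.zeros((3,3));b=np.zeros(3)
    for e,w in rays:
        P=np.eye(3)-np.outer(w,w);A+=P;b+=P@e
    x=np.linalg.solve(A,b); return x,[np.linalg.norm((np.eye(3)-np.outer(w,w))@(x-e)) for e,w in rays]
def blob(d,u,v,r,f):
    "largest contour of mask f(img) within r px of u,v -> mask points"
    im=d['img'].astype(int);m=f(im).astype(np.uint8);w=np.zeros_like(m);cv2.circle(w,(int(u),int(v)),r,1,-1);m*=w
    c=max(cv2.findContours(m,cv2.RETR_EXTERNAL,cv2.CHAIN_APPROX_NONE)[0],key=cv2.contourArea);return c
E
python3 - <<'E'
from h import *
t=load('top0'); s=load('scene0')
dark=lambda im:im.sum(2)<3*135
out={}
for nm,d,sw,st in(('top',t,(299,211),(396,239)),('scene',s,(281,202),(384,233))):
    c=blob(d,*sw,12,dark); out[nm]=cv2.minEnclosingCircle(c)[0]; e=cv2.fitEllipse(c); print(nm,'sw',e, cv2.contourArea(c)); out[nm]=e[0]
    thr=121 if nm=='top' else 118
    g=cv2.GaussianBlur(d['img'],(5,5),0); 
    c=blob(dict(img=g),*st,30,lambda im:im.sum(2)<3*120); h=cv2.convexHull(c); e=cv2.fitEllipse(h); 
    P=np.array([onz(d,*p[0],18)[:2] for p in h],np.float32); print('stand',e,onz(d,*e[0],18).round(1),cv2.minEnclosingCircle(P), onz(d,*e[0],9).round(1))
x,r=tri([ray(t,*out['top']),ray(s,*out['scene'])]); print('switch tri',x,r)
for nm,d,u,v in(('top',t,299,211),('scene',s,281,211)):
    c=blob(d,u,v,40,lambda im:(im.min(2)>185)); P=np.array([onz(d,*p[0],244)[:2] for p in cv2.convexHull(c)],np.float32); print(nm,'head',cv2.minEnclosingCircle(P))
a=cv2.resize(t['img'][150:290,250:350],(570,800//1),interpolation=cv2.INTER_CUBIC)
a=cv2.resize(t['img'][150:290,250:350],(400,560),interpolation=cv2.INTER_CUBIC); b=cv2.resize(s['img'][160:300,230:330],(400,560),interpolation=cv2.INTER_CUBIC)
cv2.imwrite('pics/crop2.png',np.hstack([a,b])[...,::-1])
E
```

```text
top sw ((298.3758239746094, 209.76498413085938), (9.553441047668457, 10.070948600769043), 169.8935546875) 73.5
stand ((395.29254150390625, 239.26499938964844), (41.47248458862305, 41.713802337646484), 59.204402923583984) [ 591.3 -222.9   18. ] ((591.230224609375, -223.21192932128906), 62.46987533569336) [ 592.1 -224.1    9. ]
scene sw ((279.99481201171875, 202.48507690429688), (11.338238716125488, 12.698996543884277), 81.65833282470703) 111.5
stand ((383.2166748046875, 233.61810302734375), (38.822509765625, 46.66464614868164), 98.33780670166016) [ 588.9 -215.4   18. ] ((589.615234375, -218.25033569335938), 68.0406723022461) [ 594.1 -221.8    9. ]
switch tri [641.4380789   59.7945999  260.79284127] [np.float64(1.1885112384560417), np.float64(1.1885112384560097)]
top head ((643.090576171875, 48.81114959716797), 103.75640106201172)
scene head ((641.873291015625, 60.460086822509766), 75.75592803955078)
```

View pics/crop2.png

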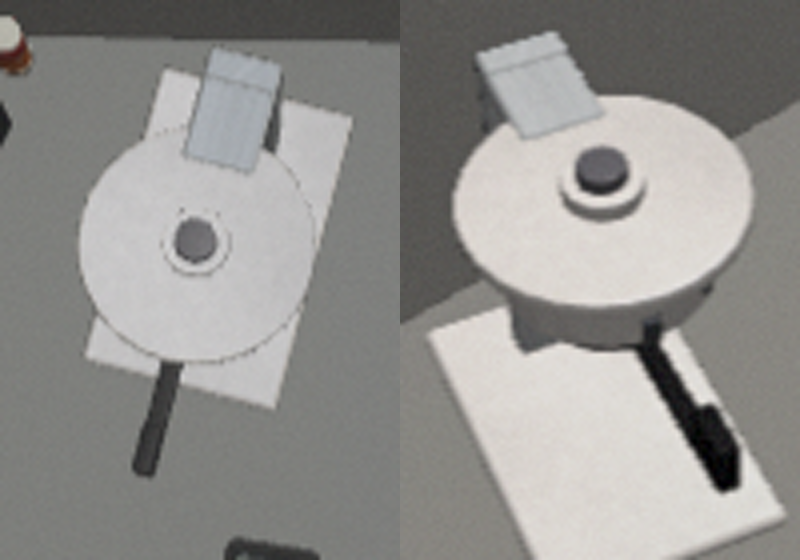

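The crop shows the lamp, its bar handle ending in the grip block (top px ≈(286,266)), and the foot plate corners (full px (271.5,239), (318,252), (338,179.5), (291,167.5)).

Run:
```python
from h import *
t=load('top0'); s=load('scene0')
C=[(250+86/4,150+357/4),(250+273/4,150+408/4),(250+352/4,150+118/4),(250+165/4,150+70/4)]
P=[onz(t,*c,12)[:2] for c in C]; fl,fr,br,bl=P
for a,b in((fl,bl),(fr,br)): v=b-a; print('len',np.linalg.norm(v),'yaw',np.degrees(np.arctan2(v[1],v[0])))
v=fl-fr; print('w',np.linalg.norm(v),np.degrees(np.arctan2(-v[0],v[1])))
ctr=sum(P)/4; u=((bl-fl)+(br-fr));u/=np.linalg.norm(u); print('axis from foot',ctr-u*40,np.degrees(np.arctan2(u[1],u[0])))
# handle block, dark mask
for nm,d,p in(('top',t,(288,258)),('scene',s,(309,272))):
    c=blob(d,*p,18,lambda im:im.sum(2)<3*75); print(nm,cv2.minAreaRect(c))
    q=c[:,0,:]; k=np.argmax(q[:,1]); print(q[k],[onz(d,*q[k],z).round(1).tolist() for z in(170,204)])
ax=np.array([641.4,59.8])
for yw in(-14,-12,-10,-8): 
    w=np.radians(yw); g=ax-135*np.array([np.cos(w),np.sin(w)]); print(yw,g,'top',proj(t,[*g,204]),'scene',proj(s,[*g,204]))
```

```text
len 223.89745964004751 yaw -14.214285461696058
len 225.75785840877407 yaw -14.417927884645636
w 144.04504084072946 -14.48069145274557
axis from foot [638.81523614  56.70566478] -14.316527947529815
top ((288.5000305175781, 254.50001525878906), (5.5783185958862305, 28.376667022705078), 14.03624439239502)
[284 268] [[494.7, 97.6, 170.0], [493.2, 95.9, 204.0]]
scene ((306.823486328125, 268.7059020996094), (27.439773559570312, 9.603919982910156), 59.03623962402344)
[310 282] [[500.2, 97.4, 170.0], [480.6, 112.8, 204.0]]
-14 [510.41007695  92.45945591] top [285.42555009 261.52484409] scene [308.55122888 267.1413441 ]
-12 [509.3500739   87.86807826] top [287.15599726 261.95003116] scene [310.71727249 266.30525481]
-10 [508.45095334  83.24250399] top [288.90061987 262.31462797] scene [312.83913231 265.41291288]
-8 [507.71381072  78.58836863] top [290.65725184 262.61817413] scene [314.9138     264.46592466]
```

Run:
```python
from h import *
t=load('top0'); s=load('scene0')
a=cv2.resize(t['img'][212:267,368:423],(400,400),interpolation=cv2.INTER_CUBIC); b=cv2.resize(s['img'][203:263,354:414],(400,400),interpolation=cv2.INTER_CUBIC)
im=np.hstack([a,b]); im=cv2.convertScaleAbs(im,alpha=1.8,beta=-80)
cv2.imwrite('pics/crop3.png',im[...,::-1])
```

```text
(no output)
```

View pics/crop3.png

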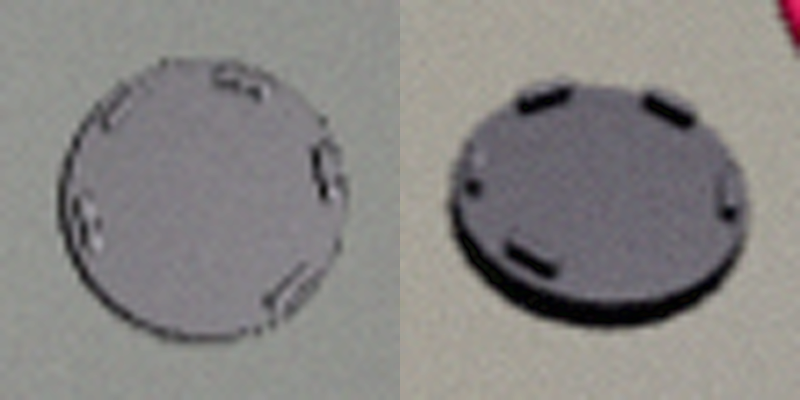

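Top crop: nubs at (240,82), (328,168), (290,290), (85,220), (117,108), with the gap opposite the first. So the stand's -x points about 163° in the world, nearly parallel to the locked handle direction (≈166°).

```bash
cat >> h.py <<'E'
def plan(p,yaw,show=True):
    "deltas (row units) from measured pose to world p, tool-down yaw deg"
    o=ctrl.get_obs(); M=R.from_euler('xyz',o['ee_rot']); T=R.from_euler('xyz',[np.pi,0,np.radians(yaw)])
    d=M.inv().apply(np.array(p)-o['tcp_pos'])/150; r=(M.inv()*T).as_rotvec(degrees=True)/120
    print('row',np.round(d,3).tolist(),np.round(r,3).tolist(),'tcp',o['tcp_pos'].round(1),'yaw',np.degrees(o['ee_rot'])[2].round(2),'t',round(o['time'],1),'q',o['joint_positions'].round(2).tolist())
E
python3 - <<'E'
from h import *
t=load('top0'); s=load('scene0')
print(onz(t,396.2,239,28),onz(s,384,231,28)); plan([509,92,265],165.7)
E
python3 -m creep '[-0.2,-0.16,-0.03,0,0,0, -0.4,-0.32,-0.06,0,0,0, -0.6,-0.48,-0.08,0,0,0, -0.8,-0.64,-0.1,0,0,0]' 1 25
python3 -m creep '[-0.2,-0.16,0,0,0,0, -0.4,-0.32,0,0,0,0, -0.6,-0.48,0,0,0,0, -0.8,-0.64,0,0,0,0]'
python3 -m creep '[-0.2,-0.16,0,0,0,0, -0.4,-0.32,0,0,0,0, -0.6,-0.48,0,0,0,0, -0.8,-0.64,0,0,0,0]'
python3 -m creep '[-0.2,-0.16,0,0,0,0, -0.4,-0.32,0,0,0,0, -0.6,-0.48,0,0,0,0, -0.73,-0.6,0,0,0,0, -0.73,-0.6,0,0,0,0]'
python3 - <<'E'
from h import *
plan([509,92,265],165.7); snap('wrist','w1')
E
```

```text
[ 591.16258301 -224.21867572   28.        ] [ 588.33397091 -216.23110065   28.        ]
row [-3.123, -2.538, -0.158] [-0.001, -0.0, -0.004] tcp [153.5 579.9 240.8] yaw 165.17 t 0.1 q [1.26, 0.09, 1.23, 0.0, 1.82, -0.06]
time: 0.65
tcp_pos: [245.5, 455.4, 256.4]
ee_rot: [-3.141, -0.0, 2.883]
contact_force: [-0.1, -0.4, 0.0]
gripper_width: 88.0
grip_force: 0.0
time: 1.15
tcp_pos: [336.9, 331.9, 256.4]
ee_rot: [-3.141, -0.0, 2.883]
contact_force: [0.4, 0.0, 0.3]
gripper_width: 87.7
grip_force: 0.0
time: 1.65
tcp_pos: [428.4, 208.4, 256.4]
ee_rot: [-3.141, -0.0, 2.883]
contact_force: [0.9, -0.8, 0.0]
gripper_width: 87.7
grip_force: 0.0
time: 2.28
tcp_pos: [511.1, 93.2, 255.8]
ee_rot: [-3.141, -0.001, 2.88]
contact_force: [-0.4, 0.1, -0.8]
gripper_width: 87.5
grip_force: 0.0
row [0.012, -0.011, -0.061] [-0.0, -0.001, -0.006] tcp [511.1  93.2 255.8] yaw 165.01 t 2.3 q [0.11, -0.12, 1.42, -0.0, 1.85, -1.19]
```

View pics/w1.png

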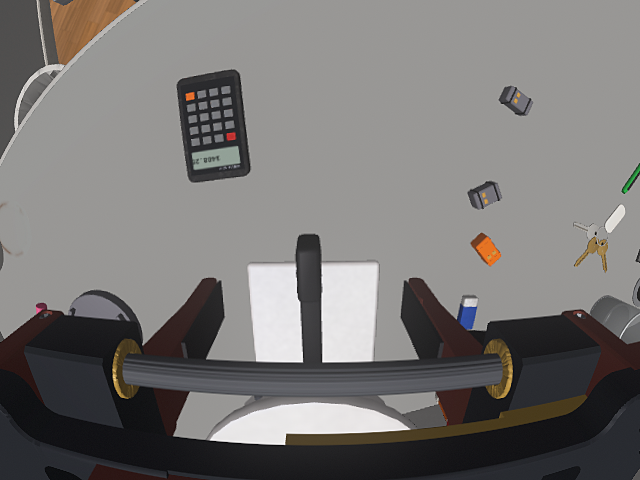

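Run:
```python
from h import *
d=load('w1'); g=d['img'].astype(int).sum(2)//3
for v in(240,250,265,280,290,300,320,340):
    r=g[v,280:340]; i=np.where(r<75)[0]+280; print(v,i.min(),i.max(),end=' | ')
print(); print(g[226:310,309].tolist())
ax=np.array([640,58.5]); u=np.array([np.cos(np.radians(-14.3)),np.sin(np.radians(-14.3))])
for nm,a,b,z in(('out170',309,235,170),('out204',309,240,204),('in204',309,300,204),('bar178',312,350,178)):
    p=onz(d,a,b,z,True); q=p[:2]-ax; print(nm,p.round(1),'along',q@u,'lat',q@np.array([-u[1],u[0]]))
# foot plate edges in wrist view, z=12
for a,b in((250,263),(378,262),(256,345),(374,345)): print(onz(d,a,b,12,True).round(1))
```

```text
240 298 318 | 250 296 320 | 265 297 320 | 280 297 320 | 290 297 320 | 300 300 320 | 320 302 320 | 340 303 320 | 
[150, 151, 150, 151, 151, 151, 158, 131, 71, 36, 42, 44, 45, 44, 43, 45, 44, 43, 44, 45, 45, 46, 46, 48, 53, 59, 62, 65, 67, 66, 66, 66, 65, 64, 65, 65, 65, 65, 64, 64, 64, 63, 62, 63, 63, 62, 62, 62, 62, 61, 63, 61, 61, 62, 62, 62, 61, 62, 61, 62, 61, 62, 61, 61, 62, 61, 61, 61, 61, 61, 62, 62, 61, 62, 61, 58, 61, 64, 66, 65, 66, 66, 65, 66]
out170 [496.5  93.4 170. ] along -147.72344152881513 lat -1.6308459998075613
out204 [490.3  95.4 204. ] along -154.1445603003412 lat -1.198005288812403
in204 [525.1  85.9 204. ] along -118.12909857203522 lat -1.810961923547222
bar178 [575.   74.2 178. ] along -66.8268214942292 lat -0.8651289649422034
[551.5   8.6  12. ]
[587.6 146.7  12. ]
[655.  -18.8  12. ]
[692.9 120.8  12. ]
```

Wrist view: grip block at (308.5,275), 3.5 px off the jaw centre, i.e. about 2 mm towards -y. The axis comes out near (641.5,59) and yaw ≈ -14.3°, agreeing with the foot plate and switch. Correct and descend.

```bash
python3 -m creep '[0,-0.013,0.15,0,0,-0.007, 0,-0.013,0.3,0,0,-0.007, 0,-0.013,0.4,0,0,-0.007, 0,-0.013,0.45,0,0,-0.007, 0,-0.013,0.45,0,0,-0.007]'
python3 -m creep '[0,0,0,0,0,0, 0,0,0,0,0,0, 0,0,0,0,0,0, 0,0,0,0,0,0, 0,0,0,0,0,0, 0,0,0,0,0,0]' -1 25
python3 - <<'E'
from h import *
plan([510.8,91.2,188],165.7); o=ctrl.get_obs(); print(o['contact_force'],o['wrist_torque'])
E
```

```text
time: 2.95
tcp_pos: [510.0, 92.9, 189.1]
ee_rot: [-3.142, -0.0, 2.898]
contact_force: [0.1, -0.6, 0.0]
gripper_width: 87.3
grip_force: 0.0
time: 3.7
tcp_pos: [510.2, 92.6, 189.1]
ee_rot: [3.142, -0.0, 2.897]
contact_force: [-0.2, -0.2, 0.2]
gripper_width: 31.7
grip_force: 0.0
row [-0.006, -0.008, 0.007] [0.0, -0.0, 0.003] tcp [510.2  92.6 189.1] yaw 166.01 t 3.7 q [0.11, -0.13, 1.54, 0.0, 1.73, -1.21]
[-0.18672724 -0.24690185  0.23717621] [-0.04096883 -0.00829499 -0.00140183]
```

```bash
python3 -m creep '[0,-0.008,0.007,0,0,0, 0,-0.008,0.007,0,0,0, 0,-0.008,0.007,0,0,0, 0,-0.008,0.007,0,0,0, 0,-0.008,0.007,0,0,0]'
python3 - <<'E'
from h import *
plan([510.8,91.2,188],165.7); o=ctrl.get_obs(); print(o['contact_force'],o['wrist_torque'],o['gripper_width'])
E
```

```text
time: 4.32
tcp_pos: [509.8, 91.4, 188.0]
ee_rot: [-3.141, -0.0, 2.897]
contact_force: [-0.1, -0.4, -0.1]
gripper_width: 13.7
grip_force: 25.0
row [-0.007, 0.0, -0.0] [-0.0, -0.0, 0.003] tcp [509.8  91.4 188. ] yaw 166.01 t 4.3 q [0.11, -0.13, 1.55, -0.0, 1.73, -1.21]
[-0.10157593 -0.38653486 -0.12488556] [0.04876595 0.11310677 0.0055844 ] 13.71832520329481
```

```bash
python3 -m creep '[0,0,-0.015,0,0,0, 0,0,-0.03,0,0,0, 0,0,-0.041,0,0,0, 0,0,-0.041,0,0,0, 0,0,-0.041,0,0,0]'
python3 -m creep '[-0.002,-0.063,0,0,0,-0.033, -0.009,-0.126,0,0,0,-0.067, -0.02,-0.188,0,0,0,-0.1, -0.02,-0.188,0,0,0,-0.1]'
```

```text
time: 4.95
tcp_pos: [509.9, 91.4, 194.2]
ee_rot: [-3.142, -0.0, 2.897]
contact_force: [0.6, -1.3, -1.6]
gripper_width: 14.1
grip_force: 25.0
time: 5.45
tcp_pos: [506.0, 62.9, 194.2]
ee_rot: [-3.141, -0.0, 3.105]
contact_force: [0.6, -0.3, -1.4]
gripper_width: 13.9
grip_force: 25.0
```

```bash
python3 -m creep '[-0.002,-0.055,0,0,0,-0.029, -0.007,-0.11,0,0,0,-0.058, -0.027,-0.219,0,0,0,-0.117, -0.06,-0.324,0,0,0,-0.175, -0.106,-0.424,0,0,0,-0.233, -0.106,-0.424,0,0,0,-0.233]'
python3 - <<'E'
from h import *
plan([641.5-135.5*np.cos(np.radians(25.8)),58.8-135.5*np.sin(np.radians(25.8)),194],205.8);print(ctrl.get_obs()['contact_force'])
E
```

```text
time: 6.2
tcp_pos: [519.8, -1.1, 194.0]
ee_rot: [3.141, -0.0, -2.692]
contact_force: [0.4, 0.0, -0.9]
gripper_width: 14.1
grip_force: 25.0
row [-0.001, 0.007, 0.0] [0.0, -0.0, -0.0] tcp [519.8  -1.1 194. ] yaw -154.23 t 6.2 q [-0.07, -0.13, 1.53, 0.0, 1.74, -2.09]
[ 0.43836832  0.00676456 -0.88866661]
```

```bash
python3 -m creep '[0,0,0.05,0,0,0, 0,0,0.1,0,0,0, 0,0,0.1,0,0,0]'
python3 -m creep '[0,0,0.1,0,0,0, 0,0,0.2,0,0,0, 0,0,0.27,0,0,0, 0,0,0.27,0,0,0]'
python3 - <<'E'
from h import *
plan([591-135.5*np.cos(np.radians(14)),-222+135.5*np.sin(np.radians(14)),138],166);print(ctrl.get_obs()['contact_force'])
E
```

```text
time: 6.58
tcp_pos: [519.1, -0.3, 178.0]
ee_rot: [3.141, -0.002, -2.688]
contact_force: [-0.4, 0.8, -0.8]
gripper_width: 13.9
grip_force: 25.0
time: 7.08
tcp_pos: [519.0, -0.8, 137.1]
ee_rot: [3.14, -0.002, -2.688]
contact_force: [0.3, -0.3, -1.0]
gripper_width: 13.9
grip_force: 25.0
row [0.906, -0.956, -0.005] [0.0, -0.001, 0.333] tcp [519.   -0.8 137.1] yaw -154.03 t 7.1 q [-0.07, -0.12, 1.63, 0.0, 1.64, -2.09]
[ 0.271474   -0.32291087 -0.96371196]
```

```bash
python3 -m creep '[0.15,-0.16,0,0,0,0.05, 0.3,-0.32,0,0,0,0.11, 0.45,-0.48,0,0,0,0.16, 0.6,-0.64,0,0,0,0.22, 0.75,-0.8,0,0,0,0.28, 0.9,-0.95,0,0,0,0.333, 0.9,-0.95,0,0,0,0.333]'
python3 - <<'E'
from h import *
plan([591-135.5*np.cos(np.radians(14)),-222+135.5*np.sin(np.radians(14)),138],166); snap('scene','s2'); snap('top','t2')
t=load('top0')
d=snap('wrist','w2')
E
```

```text
time: 7.95
tcp_pos: [460.4, -189.6, 139.3]
ee_rot: [-3.141, 0.001, 2.894]
contact_force: [-0.4, -0.3, -0.2]
gripper_width: 13.7
grip_force: 25.0
row [0.006, 0.001, 0.009] [-0.0, 0.0, -0.001] tcp [ 460.4 -189.6  139.3] yaw 165.84 t 8.0 q [-0.46, -0.18, 1.68, -0.0, 1.65, -1.78]
```

View pics/w2.png

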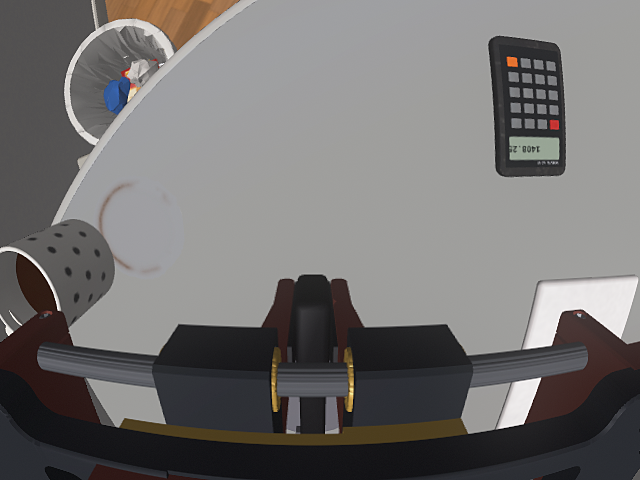

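Run:
```python
from h import *
T,S=load('t2'),load('s2')
a=cv2.resize(T['img'][195:275,350:430],(400,400),interpolation=cv2.INTER_CUBIC)
c=proj(S,[591.7,-222.8,140]).astype(int); print(c)
b=cv2.resize(S['img'][c[1]-50:c[1]+50,c[0]-50:c[0]+50],(400,400),interpolation=cv2.INTER_CUBIC)
cv2.imwrite('pics/crop4.png',cv2.convertScaleAbs(np.hstack([a,b]),alpha=1.6)[...,::-1])
```

```text
[389 197]
```

View pics/crop4.png

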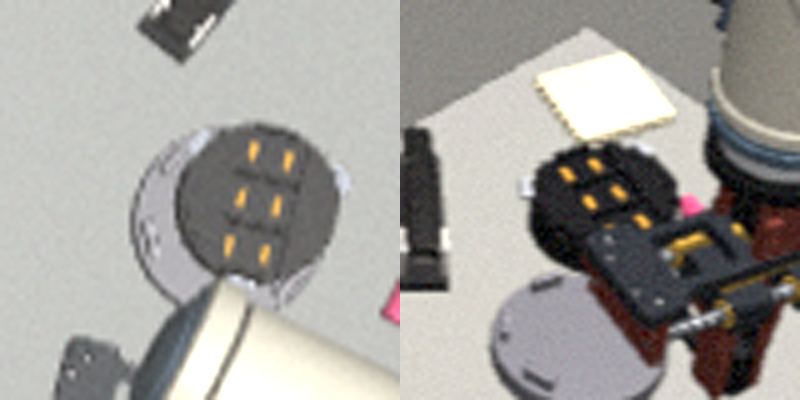

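Run:
```python
from h import *
T,S=load('t2'),load('s2')
print(onz(T,350+258/5,195+203/5,149),onz(S,339+203.5/4,147+196/4,144.5))
print('stand top',onz(T,396.2,239,28),'scene',onz(S,384,231,28), onz(S,383.2,233.6,9))
```

```text
[ 589.19437591 -222.4431636   149.        ] [ 592.85296544 -223.09181597  144.5       ]
stand top [ 591.16258301 -224.21867572   28.        ] scene [ 588.33397091 -216.23110065   28.        ] [ 594.16794541 -221.85800757    9.        ]
```

Run:
```python
from h import *
from scipy.ndimage import map_coordinates,gaussian_filter1d
from scipy.optimize import least_squares
for nm in('top0','scene0'):
    d=load(nm); g=d['img'].astype(float).mean(2); c=np.array([592,-222.]); pts=[]
    for a in np.radians(np.arange(0,360,6)):
        rr=np.arange(50,68,.25); uv=np.array([proj(d,[*(c+r*np.array([np.cos(a),np.sin(a)])),18]) for r in rr])
        L=map_coordinates(g,[uv[:,1],uv[:,0]],order=1); G=gaussian_filter1d(L,3,order=1)
        k=np.argmax(abs(G)); pts.append((np.degrees(a),rr[k],G[k]*4))
    P=np.array(pts); A=np.radians(P[:,0]); X=c+P[:,1:2]*np.c_[np.cos(A),np.sin(A)]
    f=least_squares(lambda p:np.hypot(X[:,0]-p[0],X[:,1]-p[1])-58,c,loss='soft_l1',f_scale=1.)
    pos=P[:,2]>0; f2=least_squares(lambda p:np.hypot(X[pos,0]-p[0],X[pos,1]-p[1])-58,c,loss='soft_l1',f_scale=1.)
    print(nm,f.x,f2.x,pos.sum()); print([(int(a),round(r,1),round(s,1)) for a,r,s in pts[::4]])
```

```text
top0 [ 592.14082776 -222.79521635] [ 591.13031503 -222.42720795] 50
[(0, np.float64(58.2), np.float64(3.4)), (24, np.float64(57.5), np.float64(4.1)), (48, np.float64(57.8), np.float64(9.3)), (72, np.float64(57.5), np.float64(12.2)), (96, np.float64(58.2), np.float64(17.8)), (119, np.float64(58.5), np.float64(11.9)), (144, np.float64(54.0), np.float64(-10.5)), (168, np.float64(59.5), np.float64(7.1)), (192, np.float64(59.2), np.float64(6.3)), (216, np.float64(52.0), np.float64(8.4)), (239, np.float64(59.5), np.float64(5.1)), (264, np.float64(61.2), np.float64(2.4)), (288, np.float64(51.5), np.float64(16.2)), (312, np.float64(60.5), np.float64(2.7)), (336, np.float64(51.5), np.float64(7.9))]
scene0 [ 592.74377204 -220.1220097 ] [ 592.31960916 -219.54870381] 56
[(0, np.float64(59.0), np.float64(5.3)), (24, np.float64(59.8), np.float64(7.5)), (48, np.float64(53.8), np.float64(9.7)), (72, np.float64(64.0), np.float64(15.7)), (96, np.float64(66.2), np.float64(14.8)), (119, np.float64(66.8), np.float64(10.3)), (144, np.float64(66.5), np.float64(15.7)), (168, np.float64(63.8), np.float64(15.5)), (192, np.float64(58.8), np.float64(15.9)), (216, np.float64(51.8), np.float64(7.4)), (239, np.float64(57.0), np.float64(5.9)), (264, np.float64(57.2), np.float64(4.5)), (288, np.float64(57.0), np.float64(11.9)), (312, np.float64(59.2), np.float64(5.7)), (336, np.float64(58.2), np.float64(9.8))]
```

```bash
python3 -m creep '[-0.006,0.002,0.15,0,0,0, -0.006,0.002,0.3,0,0,0, -0.006,0.002,0.45,0,0,0, -0.006,0.002,0.57,0,0,0, -0.006,0.002,0.57,0,0,0, -0.006,0.002,0.57,0,0,0]'
python3 -m creep '[0,0,0.02,0,0,0, 0,0,0.04,0,0,0, 0,0,0.06,0,0,0, 0,0,0.08,0,0,0, 0,0,0.08,0,0,0]'
python3 - <<'E'
from h import *
plan([461.5,-189.7,36],166);o=ctrl.get_obs();print(o['contact_force'],o['wrist_torque'])
E
```

```text
time: 8.85
tcp_pos: [462.2, -187.9, 54.2]
ee_rot: [-3.141, 0.001, 2.898]
contact_force: [-0.2, 0.7, -0.2]
gripper_width: 14.1
grip_force: 25.0
time: 9.48
tcp_pos: [461.5, -188.0, 40.9]
ee_rot: [-3.141, -0.001, 2.897]
contact_force: [0.1, -0.3, -0.5]
gripper_width: 14.0
grip_force: 25.0
row [-0.003, -0.011, 0.032] [-0.0, -0.0, 0.0] tcp [ 461.5 -188.    40.9] yaw 166.0 t 9.5 q [-0.46, -0.13, 1.81, -0.0, 1.47, -1.78]
[ 0.07553863 -0.25874033 -0.53677582] [-0.08685736  0.15336916 -0.09425751]
```

```bash
python3 -m creep '[0,-0.004,0.012,0,0,0, 0,-0.004,0.024,0,0,0, 0,-0.004,0.032,0,0,0, 0,-0.004,0.032,0,0,0]'
python3 - <<'E'
from h import *
plan([461.5,-189.7,36],166);o=ctrl.get_obs();print(o['contact_force'],o['wrist_torque'])
E
```

```text
time: 9.98
tcp_pos: [461.4, -188.4, 36.3]
ee_rot: [3.141, -0.0, 2.897]
contact_force: [-0.8, 0.7, -1.3]
gripper_width: 14.1
grip_force: 25.0
row [-0.002, -0.008, 0.002] [0.0, -0.0, 0.0] tcp [ 461.4 -188.4   36.3] yaw 166.01 t 10.0 q [-0.46, -0.12, 1.81, 0.0, 1.46, -1.78]
[-0.75096041  0.67949444 -1.28089432] [-0.04392594  0.09472354  0.06226855]
```

```bash
python3 -m creep '[0,0,0.004,0,0,0, 0,0,0.008,0,0,0, 0,0,0.008,0,0,0, 0,0,0.008,0,0,0]'
python3 - <<'E'
from h import *
plan([461.5,-189.7,36],166);o=ctrl.get_obs();print(o['contact_force'],o['wrist_torque'])
E
```

```text
time: 10.48
tcp_pos: [461.7, -188.6, 35.7]
ee_rot: [-3.141, 0.001, 2.897]
contact_force: [-2.5, 2.2, 3.5]
gripper_width: 14.0
grip_force: 25.0
row [-0.001, -0.007, -0.002] [-0.0, 0.0, 0.0] tcp [ 461.7 -188.6   35.7] yaw 166.01 t 10.5 q [-0.46, -0.12, 1.81, 0.0, 1.45, -1.78]
[-2.53443974  2.17798905  3.46426333] [0.12966732 0.14693973 0.05420323]
```

```bash
python3 -m creep '[0,0,0,0,0,0, 0,0,0,0,0,0, 0,0,0,0,0,0, 0,0,0,0,0,0]' 0
python3 -m creep '[0,0,-0.15,0,0,0, 0,0,-0.4,0,0,0, 0,0,-0.8,0,0,0, 0,0,-1,0,0,0, 0,0,-1,0,0,0]' 1
python3 - <<'E'
from h import *
d=snap('wrist','w3'); plan([540,283,140],100)
E
```

```text
time: 10.98
tcp_pos: [461.5, -188.5, 35.1]
ee_rot: [3.142, -0.0, 2.897]
contact_force: [0.2, -0.2, 0.9]
gripper_width: 43.5
grip_force: 0.0
time: 11.6
tcp_pos: [462.7, -189.1, 188.4]
ee_rot: [-3.14, 0.006, 2.898]
contact_force: [0.4, 0.9, 0.6]
gripper_width: 87.3
grip_force: 0.0
row [0.256, 3.178, 0.304] [0.0, 0.001, 0.55] tcp [ 461.9 -188.7  185.8] yaw 166.01 t 11.7 q [-0.46, -0.19, 1.6, -0.0, 1.73, -1.78]
```

View pics/w3.png

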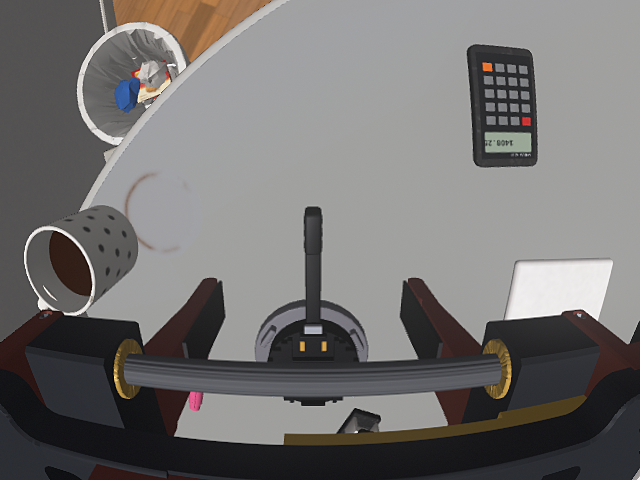

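Cartridge stands on the stand with the handle along -x (block at (313,228)). Next, the packs.

```bash
python3 -m creep '[0.06,0.24,0,0,0,0, 0.12,0.49,0,0,0,0, 0.18,0.73,0,0,0,0, 0.24,0.97,0,0,0,0]'
python3 -m creep '[0.06,0.24,0,0,0,0, 0.12,0.49,0,0,0,0, 0.18,0.73,0,0,0,0, 0.24,0.97,0,0,0,0]'
python3 -m creep '[0.06,0.24,0,0,0,0, 0.12,0.49,0,0,0,0, 0.18,0.73,0,0,0,0, 0.18,0.73,0,0,0,0]'
python3 - <<'E'
from h import *
d=snap('wrist','w4'); plan([530,283,140],166)
E
```

```text
time: 12.15
tcp_pos: [460.8, -37.4, 182.5]
ee_rot: [-3.141, -0.004, 2.897]
contact_force: [0.3, 0.0, 1.1]
gripper_width: 87.9
grip_force: 0.0
time: 12.65
tcp_pos: [461.0, 112.4, 182.4]
ee_rot: [-3.14, -0.004, 2.898]
contact_force: [1.2, 1.0, 0.6]
gripper_width: 88.1
grip_force: 0.0
time: 13.15
tcp_pos: [461.0, 225.5, 182.2]
ee_rot: [-3.139, -0.004, 2.901]
contact_force: [-0.1, -0.4, -0.0]
gripper_width: 87.8
grip_force: 0.0
row [-0.351, 0.49, 0.282] [-0.001, -0.002, 0.001] tcp [461.3 224.3 182.7] yaw 166.13 t 13.2 q [0.39, -0.14, 1.57, -0.0, 1.72, -0.94]
```

View pics/w4.png

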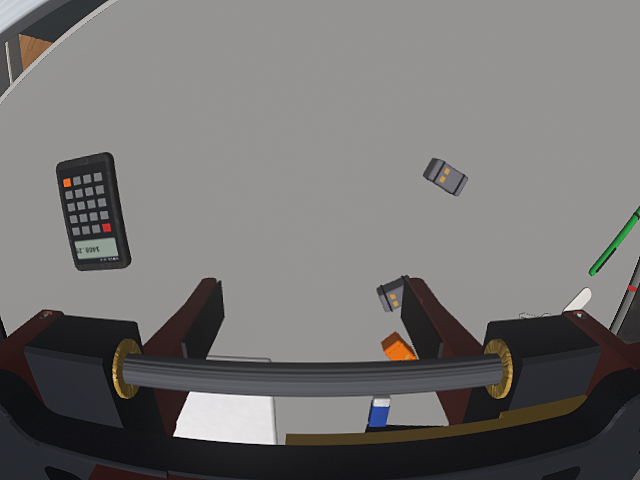

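```bash
cat >> h.py <<'E'
def packm(d,u,v,r=26,thr=118,fish=True):
    c=blob(d,u,v,r,lambda im:im.sum(2)<3*thr); h=cv2.convexHull(c)[:,0,:]
    P=np.array([onz(d,*p,10,fish)[:2] for p in h],np.float32); (cx,cy),(w,l),a=cv2.minAreaRect(P)
    if w>l: w,l,a=l,w,a+90
    # long axis is the rect's height direction: angle a+90
    e=np.array(d['eye']); print('centre',(round(cx,1),round(cy,1)),'size',round(w,1),round(l,1),'long axis deg',round((a+90)%180,1),'tool yaw',round((a+90)%180+90,1),'px',cv2.minAreaRect(c)[0]); return cx,cy
E
python3 - <<'E'
from h import *
d=load('w4'); packm(d,445,177); packm(d,392,295,22)
t=load('top0'); packm(t,224,254,9,fish=False); packm(t,201,287,9,fish=False)
plan([443,350,130],151)
E
```

```text
centre (445.1, 348.9) size 22.5 39.9 long axis deg 48.2 tool yaw 138.2 px (444.9569091796875, 176.2969970703125)
centre (547.9, 285.5) size 33.2 38.7 long axis deg 10.3 tool yaw 100.3 px (397.6207580566406, 296.9482727050781)
centre (540.8, 286.1) size 26.3 37.8 long axis deg 102.2 tool yaw 192.2 px (223.5, 254.00001525878906)
centre (443.0, 349.3) size 25.1 38.7 long axis deg 50.6 tool yaw 140.6 px (201.2470703125, 286.7117919921875)
row [0.318, 0.785, 0.35] [-0.001, -0.001, 0.126] tcp [461.3 224.3 182.7] yaw 166.13 t 13.2 q [0.39, -0.14, 1.57, -0.0, 1.72, -0.94]
```

```bash
python3 -m creep '[0.08,0.2,0.1,0,0,0.05, 0.16,0.4,0.2,0,0,0.11, 0.24,0.6,0.3,0,0,0.17, 0.32,0.785,0.4,0,0,0.225, 0.32,0.785,0.4,0,0,0.225, 0.32,0.785,0.4,0,0,0.225]' 1
python3 - <<'E'
from h import *
d=snap('wrist','w5'); plan([444,349,110],139)
import sys
# predicted px of pack by inverse fisheye
c=rot(d).T@(np.array([444,349,10])-d['eye']); K=d['camera_matrix']; th=np.arctan2(np.hypot(c[0],c[1]),c[2]); s=th/np.hypot(c[0],c[1]); u,v=K[0,0]*c[0]*s+K[0,2],K[1,1]*c[1]*s+K[1,2]; print(u,v)
packm(d,u,v,45)
cv2.imwrite('pics/crop5.png',cv2.resize(d['img'][int(v)-60:int(v)+60,int(u)-80:int(u)+80],(640,480))[...,::-1])
E
```

```text
time: 13.95
tcp_pos: [444.5, 348.5, 125.0]
ee_rot: [-3.141, 0.0, 2.427]
contact_force: [0.5, -0.4, 0.7]
gripper_width: 87.5
grip_force: 0.0
row [0.006, -0.001, 0.104] [-0.0, 0.0, 0.0] tcp [444.7 348.6 125.5] yaw 139.01 t 14.0 q [0.6, 0.01, 1.52, -0.0, 1.61, -0.25]
314.3735568343358 241.35389847896852
centre (445.4, 348.4) size 26.5 35.2 long axis deg 47.1 tool yaw 137.1 px (314.92242431640625, 242.98193359375)
```

View pics/crop5.png

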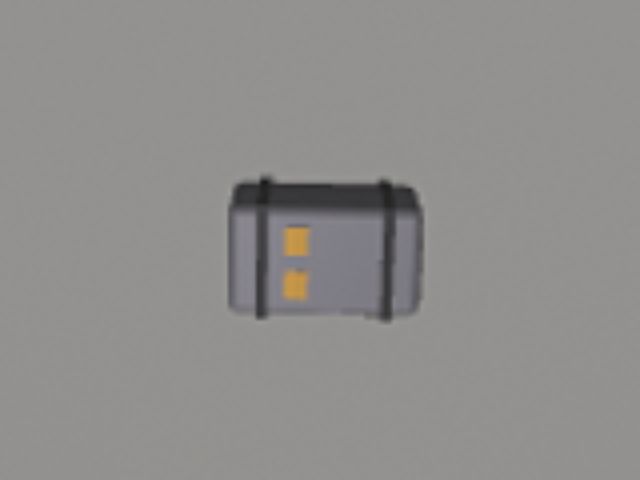

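```bash
python3 -m creep '[0.003,0,0.2,0,0,0.008, 0.003,0,0.4,0,0,0.008, 0.003,0,0.55,0,0,0.008, 0.003,0,0.65,0,0,0.008, 0.003,0,0.65,0,0,0.008, 0.003,0,0.65,0,0,0.008]' 1 10
python3 -m creep '[0,0,0,0,0,0, 0,0,0,0,0,0, 0,0,0,0,0,0, 0,0,0,0,0,0, 0,0,0,0,0,0, 0,0,0,0,0,0, 0,0,0,0,0,0]' -1
python3 -m creep '[0,0,-0.2,0,0,0, 0,0,-0.4,0,0,0, 0,0,-0.7,0,0,0, 0,0,-0.7,0,0,0]'
python3 - <<'E'
from h import *
d=snap('wrist','w6'); plan([444,349,28],139)
cv2.imwrite('pics/crop6.png',cv2.resize(d['img'][180:420,150:470],(640,480))[...,::-1])
E
```

```text
time: 14.75
tcp_pos: [444.5, 350.3, 29.1]
ee_rot: [3.14, 0.0, 2.409]
contact_force: [-0.6, 0.1, -0.2]
gripper_width: 88.3
grip_force: 0.0
time: 15.62
tcp_pos: [443.8, 350.2, 27.7]
ee_rot: [-3.142, -0.0, 2.409]
contact_force: [0.3, -0.5, -0.0]
gripper_width: 33.6
grip_force: 10.0
time: 16.12
tcp_pos: [445.5, 351.4, 137.6]
ee_rot: [3.134, 0.002, 2.409]
contact_force: [-0.3, 0.2, -0.6]
gripper_width: 33.7
grip_force: 10.0
row [-0.004, -0.015, 0.713] [0.002, 0.0, -0.008] tcp [444.7 350.8 134.9] yaw 138.05 t 16.2 q [0.61, 0.0, 1.51, -0.0, 1.62, -0.23]
```

View pics/crop6.png

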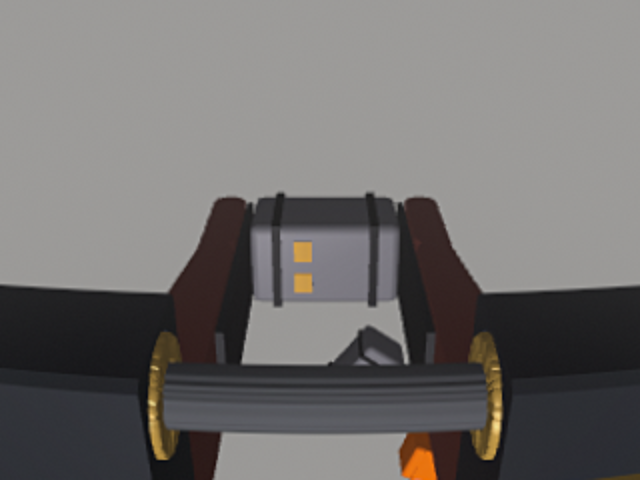

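```bash
python3 - <<'E'
from h import *
d=load('w6'); o=ctrl.get_obs(); M=R.from_euler('xyz',o['ee_rot'])
for v in(294,312,330):
    print(M.inv().apply(onz(d,312.5,v,o['tcp_pos'][2]-8,True)-o['tcp_pos']).round(2))
E
python3 -m creep '[-0.17,-0.18,-0.1,0,0,-0.06, -0.34,-0.37,-0.2,0,0,-0.12, -0.5,-0.55,-0.3,0,0,-0.18, -0.67,-0.74,-0.33,0,0,-0.233, -0.67,-0.74,-0.33,0,0,-0.233]'
python3 -m creep '[-0.06,-0.24,0,0,0,0, -0.12,-0.49,0,0,0,0, -0.18,-0.73,0,0,0,0, -0.24,-0.97,0,0,0,0]'
python3 -m creep '[-0.06,-0.24,0,0,0,0, -0.12,-0.49,0,0,0,0, -0.18,-0.73,0,0,0,0, -0.24,-0.97,0,0,0,0]'
python3 - <<'E'
from h import *
plan([593,-221,150],166)
E
```

```text
[ 6.15 -0.02  7.99]
[-3.04 -0.04  8.  ]
[-12.7   -0.05   8.01]
time: 16.8
tcp_pos: [444.3, 198.6, 181.3]
ee_rot: [-3.141, -0.001, 2.894]
contact_force: [0.3, 1.1, -0.5]
gripper_width: 33.9
grip_force: 10.0
time: 17.3
tcp_pos: [443.8, 50.4, 180.6]
ee_rot: [-3.141, -0.002, 2.897]
contact_force: [0.2, -0.9, -0.1]
gripper_width: 34.1
grip_force: 10.0
time: 17.8
tcp_pos: [443.9, -99.6, 180.6]
ee_rot: [3.141, -0.002, 2.897]
contact_force: [0.4, 0.9, 0.3]
gripper_width: 34.1
grip_force: 10.0
row [-1.161, -0.545, 0.201] [0.0, -0.001, -0.0] tcp [443.9 -99.6 180.6] yaw 165.97 t 17.8 q [-0.3, -0.31, 1.71, 0.0, 1.74, -1.62]
```

```bash
python3 -m creep '[-0.2,-0.14,0,0,0,0, -0.4,-0.28,0,0,0,0, -0.6,-0.42,0,0,0,0, -0.8,-0.545,0,0,0,0, -1,-0.545,0.1,0,0,0]'
python3 -m creep '[-0.16,0,0.1,0,0,0, -0.16,0,0.1,0,0,0, -0.16,0,0.1,0,0,0]'
python3 - <<'E'
from h import *
d=snap('wrist','w7'); plan([593,-221,150],166)
cv2.imwrite('pics/crop7.png',cv2.resize(d['img'][160:420,160:480],(800,600))[...,::-1] if 0 else cv2.resize(d['img'][150:390,160:480],(800,600))[...,::-1])
E
```

```text
time: 18.42
tcp_pos: [571.1, -215.6, 166.3]
ee_rot: [3.141, 0.0, 2.895]
contact_force: [-0.4, -0.4, 0.1]
gripper_width: 33.9
grip_force: 10.0
time: 18.8
tcp_pos: [592.7, -219.9, 151.6]
ee_rot: [3.141, -0.002, 2.898]
contact_force: [-0.1, -0.7, 0.5]
gripper_width: 33.9
grip_force: 10.0
row [-0.003, -0.005, 0.017] [0.0, -0.0, 0.0] tcp [ 592.7 -220.1  152.5] yaw 166.01 t 18.9 q [-0.41, 0.18, 1.29, 0.0, 1.67, -1.74]
```

View pics/crop7.png

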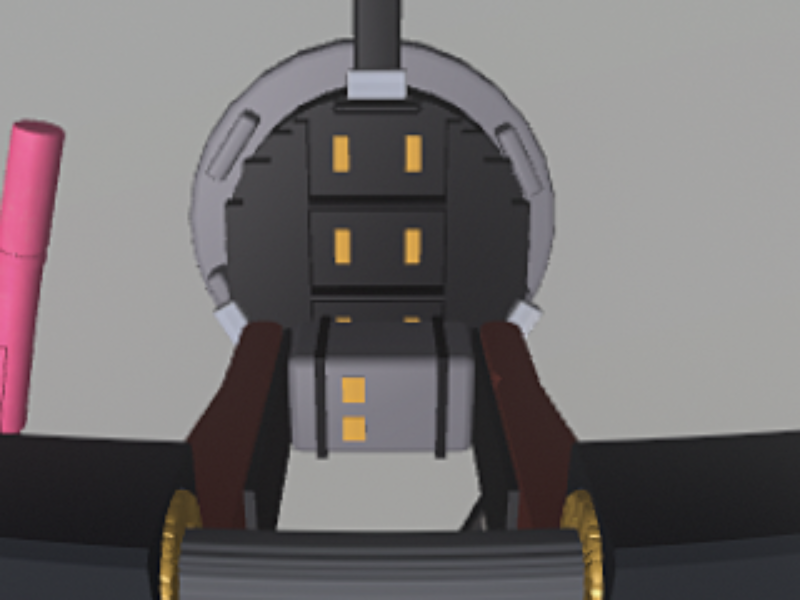

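Clear view: pocket a's contacts centre on crop (377,153) and pocket b's on (377,246). Pocket c is hidden behind the held pack.

Run:
```python
from h import *
d=load('w7'); o=ctrl.get_obs(); M=R.from_euler('xyz',o['ee_rot'])
f=lambda x,y,z:onz(d,160+x/2.5,150+y/2.5,z,True)
a,b=f(377,153.5,41.5),f(377.5,246,41.5); print('a',a,'b',b,np.linalg.norm(a-b)); 
w=b-a; print('yaw',np.degrees(np.arctan2(w[1],w[0])))
l,r=f(341,200,41.5),f(341,200,41.5)
print('lat yaw',[np.degrees(np.arctan2(*(f(x2,y2,41.5)-f(x1,y1,41.5))[1::-1])) for x1,y1,x2,y2 in((341,153,413,153),(342,246,413,246))])
for y in(355,402,449): print('pack top',M.inv().apply(f(381,y,o['tcp_pos'][2]-8)-o['tcp_pos']).round(2))
print('pocket a x-edges',[f(377,y,48).round(1) for y in(112,196,212,290)])
```

```text
a [ 568.182764   -216.22886992   41.5       ] b [ 594.28772753 -222.67383025   41.5       ] 26.88878269096719
yaw -13.868218309457033
lat yaw [np.float64(75.87469701018189), np.float64(75.89095767494553)]
pack top [ 9.74 -1.12  8.  ]
pack top [ 0.43 -1.14  8.  ]
pack top [-9.38 -1.16  8.  ]
pocket a x-edges [array([ 555.9, -213.1,   48. ]), array([ 578.4, -218.8,   48. ]), array([ 582.8, -219.9,   48. ]), array([ 604.9, -225.5,   48. ])]
```

```bash
python3 -m creep '[0.08,-0.007,0.1,0,0,0, 0.165,-0.014,0.2,0,0,0, 0.165,-0.014,0.3,0,0,0, 0.165,-0.014,0.38,0,0,0, 0.165,-0.014,0.38,0,0,0, 0.165,-0.014,0.38,0,0,0, 0.165,-0.014,0.38,0,0,0]'
python3 - <<'E'
from h import *
ctrl.get_image('wrist'); ctrl.get_image('wrist'); o0=ctrl.get_obs(); d=snap('wrist','w8'); o=ctrl.get_obs(); print(o0['tcp_pos'],o['tcp_pos'],d['eye']); plan([568.2,-216.2,95],166)
cv2.imwrite('pics/crop8.png',cv2.resize(d['img'][150:390,160:480],(800,600))[...,::-1])
d7=load('w7'); print('eye7',d7['eye'])
E
```

```text
time: 19.73
tcp_pos: [568.9, -216.9, 96.0]
ee_rot: [-3.141, 0.001, 2.897]
contact_force: [-0.1, -0.9, 0.5]
gripper_width: 33.5
grip_force: 10.0
[ 568.76098018 -216.87519395   95.78518739] [ 568.67609544 -216.85472155   95.66670121] [ 493.96987185 -199.43121136  238.61405355]
row [0.004, 0.003, 0.004] [-0.0, 0.0, 0.0] tcp [ 568.7 -216.9   95.7] yaw 166.01 t 19.9 q [-0.42, 0.13, 1.44, 0.0, 1.56, -1.75]
eye7 [ 518.19904922 -202.59359307  294.58328054]
```

View pics/crop8.png

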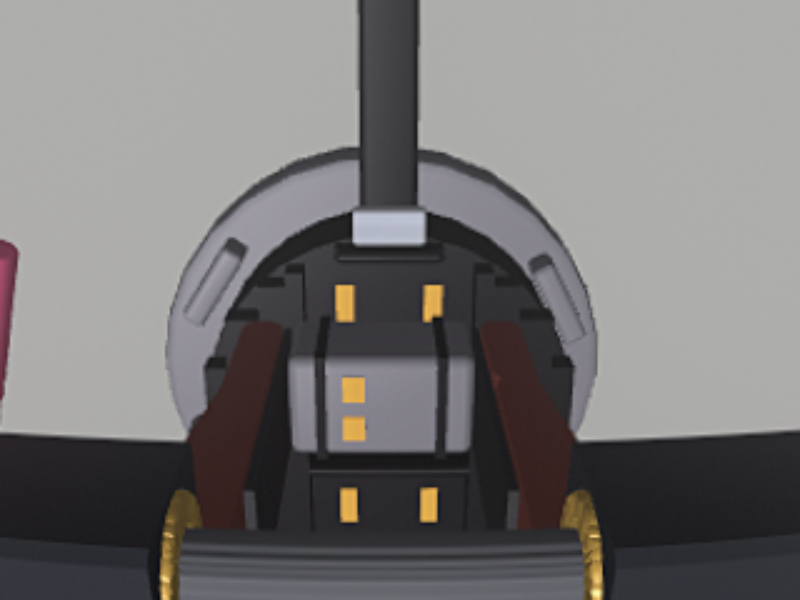

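Run:
```python
from h import *
d=load('w8'); o=ctrl.get_obs(); M=R.from_euler('xyz',o['ee_rot'])
f=lambda x,y,z:onz(d,160+x/2.5,150+y/2.5,z,True)
a,b=f(389,303,41.5),f(389,505,41.5); print('a',a,'b',b,np.linalg.norm(a-b))
z=o['tcp_pos'][2]-8
pk=(f(381.5,357,z)+f(381.5,452,z))/2; print('pack',pk,np.linalg.norm(f(381.5,357,z)-f(381.5,452,z)))
print('tool delta a-pack',M.inv().apply(a-pk).round(2), 'a-tcp',M.inv().apply(a-o['tcp_pos']).round(2))
```

```text
a [ 567.50907435 -216.09839119   41.5       ] b [ 620.42956062 -229.20114077   41.5       ] 54.51843644975158
pack [ 569.42836382 -218.34421657   87.66670121] 19.536664041571036
tool delta a-pack [ 2.43  1.72 46.16] a-tcp [ 1.35  0.46 54.17]
```

```bash
python3 -m creep '[0.018,0.011,0,0,0,0, 0.018,0.011,0.05,0,0,0, 0.018,0.011,0.1,0,0,0, 0.018,0.011,0.12,0,0,0, 0.018,0.011,0.12,0,0,0]' - 8
python3 -m creep '[0,0,0.01,0,0,0, 0,0,0.02,0,0,0, 0,0,0.03,0,0,0, 0,0,0.03,0,0,0]'
python3 - <<'E'
from h import *
plan([568.2,-216.2,69],166);print(ctrl.get_obs()['contact_force'])
E
```

```text
time: 20.5
tcp_pos: [565.9, -214.4, 76.6]
ee_rot: [3.141, -0.001, 2.897]
contact_force: [0.3, -0.6, 0.0]
gripper_width: 33.9
grip_force: 8.0
time: 21.0
tcp_pos: [566.1, -214.5, 72.6]
ee_rot: [3.142, -0.0, 2.897]
contact_force: [0.6, -0.2, -0.6]
gripper_width: 33.9
grip_force: 8.0
row [-0.016, -0.008, 0.024] [0.0, -0.0, 0.0] tcp [ 566.1 -214.5   72.6] yaw 166.01 t 21.0 q [-0.42, 0.14, 1.48, -0.0, 1.52, -1.74]
[ 0.62951595 -0.21380011 -0.59647807]
```

```bash
python3 -m creep '[0,0,0.01,0,0,0, 0,0,0.018,0,0,0, 0,0,0.024,0,0,0, 0,0,0.024,0,0,0]'
python3 - <<'E'
from h import *
plan([568.2,-216.2,69],166);print(ctrl.get_obs()['contact_force'])
E
```

```text
time: 21.5
tcp_pos: [566.1, -214.5, 69.0]
ee_rot: [3.142, -0.0, 2.897]
contact_force: [0.5, -0.2, 0.6]
gripper_width: 34.1
grip_force: 8.0
row [-0.016, -0.008, -0.0] [0.0, -0.0, 0.0] tcp [ 566.1 -214.5   69. ] yaw 166.01 t 21.5 q [-0.42, 0.14, 1.48, -0.0, 1.52, -1.74]
[ 0.5305497  -0.18329759  0.55132197]
```

```bash
python3 -m creep '[0,0,0.006,0,0,0, 0,0,0.006,0,0,0]'
python3 -m creep '[0,0,0,0,0,0, 0,0,0,0,0,0, 0,0,0,0,0,0, 0,0,0,0,0,0]' 0.2
python3 -m creep '[0,0,-0.15,0,0,0, 0,0,-0.4,0,0,0, 0,0,-0.75,0,0,0, 0,0,-0.75,0,0,0, 0.1,0,-0.75,0,0,0, 0.1,0,-0.75,0,0,0]' 1
python3 - <<'E'
from h import *
d=snap('wrist','w9'); plan([461,-189,185],166)
cv2.imwrite('pics/crop9.png',cv2.resize(d['img'][150:390,160:480],(800,600))[...,::-1])
snap('top','t9')
E
```

```text
time: 21.75
tcp_pos: [566.3, -214.6, 68.7]
ee_rot: [-3.141, 0.0, 2.897]
contact_force: [-1.6, 0.2, 1.8]
gripper_width: 33.6
grip_force: 8.0
time: 22.25
tcp_pos: [566.2, -214.5, 68.1]
ee_rot: [-3.142, -0.0, 2.897]
contact_force: [-0.1, -0.2, 0.3]
gripper_width: 52.7
grip_force: 0.0
time: 23.0
tcp_pos: [551.1, -210.7, 179.9]
ee_rot: [3.141, -0.001, 2.897]
contact_force: [0.7, -0.2, 0.2]
gripper_width: 87.8
grip_force: 0.0
row [0.62, -0.005, -0.034] [0.0, -0.0, 0.0] tcp [ 551.4 -210.8  179.9] yaw 166.0 t 23.1 q [-0.42, 0.06, 1.37, 0.0, 1.71, -1.75]
```

View pics/crop9.png

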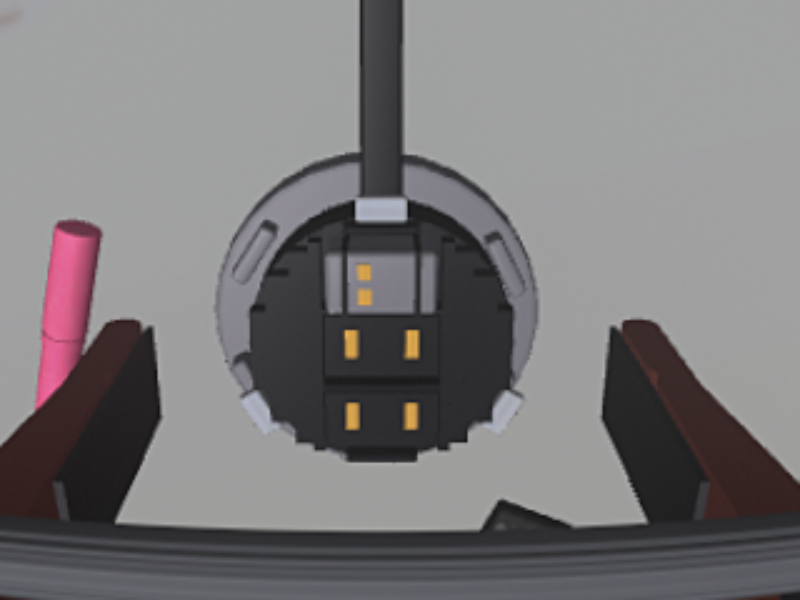

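The pack is seated in pocket a, with pockets b and c free (contacts at crop (380,345) and (380,416)). I've used up my picture views (15, one over the limit of 14), so I continue on numbers only. Next: pack 1.

```bash
python3 - <<'E'
from h import *
t=load('t9'); packm(t,224,254,10,fish=False); 
g=(t['img'].astype(int).sum(2)<3*112).astype(np.uint8); n,l,st,c=cv2.connectedComponentsWithStats(g)
print([(c[i].round().tolist(),int(st[i][4])) for i in range(1,n) if 40<st[i][4]<160 and 180<c[i][0]<430 and 170<c[i][1]<330])
E
python3 -m creep '[0.2,0.05,0,0,0,0, 0.4,0.1,0,0,0,0, 0.6,0.2,0,0,0,0, 0.65,0.4,0,0,0,0, 0.65,0.7,0,0,0,0]'
python3 -m creep '[0.06,0.24,0,0,0,0, 0.12,0.49,0,0,0,0, 0.18,0.73,0,0,0,0, 0.24,0.97,0,0,0,0]'
python3 -m creep '[0.06,0.24,0,0,0,0, 0.12,0.49,0,0,0,0, 0.18,0.73,0,0,0,0, 0.24,0.97,0,0,0,0]'
python3 - <<'E'
from h import *
plan([530,284,150],192)
E
```

```text
centre (540.8, 286.1) size 26.3 37.8 long axis deg 102.2 tool yaw 192.2 px (223.5, 254.00001525878906)
[([318.0, 180.0], 43), ([297.0, 210.0], 61), ([224.0, 254.0], 106)]
time: 23.72
tcp_pos: [482.3, -85.2, 180.6]
ee_rot: [-3.141, 0.0, 2.895]
contact_force: [-0.4, -0.2, -0.1]
gripper_width: 87.9
grip_force: 0.0
time: 24.22
tcp_pos: [482.8, 65.8, 180.3]
ee_rot: [-3.142, -0.0, 2.897]
contact_force: [0.4, -0.2, 0.3]
gripper_width: 88.0
grip_force: 0.0
time: 24.72
tcp_pos: [483.0, 215.8, 180.2]
ee_rot: [-3.141, -0.0, 2.898]
contact_force: [0.7, 0.4, -0.9]
gripper_width: 87.8
grip_force: 0.0
row [-0.194, 0.517, 0.201] [-0.0, -0.0, -0.217] tcp [483.  215.8 180.2] yaw 166.02 t 24.7 q [0.36, -0.1, 1.53, -0.0, 1.71, -0.97]
```

```bash
python3 -m creep '[-0.06,0.15,0.08,0,0,-0.05, -0.13,0.3,0.16,0,0,-0.11, -0.2,0.45,0.25,0,0,-0.16, -0.26,0.55,0.33,0,0,-0.217, -0.26,0.55,0.33,0,0,-0.217, -0.26,0.55,0.33,0,0,-0.217, -0.26,0.55,0.33,0,0,-0.217]' 1
python3 - <<'E'
from h import *
ctrl.get_image('top'); d=snap('wrist','w10'); plan([541,286,130],192)
packm(d,315,245,45)
hsv=d['img'].astype(int); c=blob(d,315,250,45,lambda im:im.sum(2)<3*118)
# contacts (amber) and top-face orientation via black bands
m=((hsv[...,0]>150)&(hsv[...,2]<110)).astype(np.uint8); n,l,st,cc=cv2.connectedComponentsWithStats(m); print([(cc[i].round(1).tolist(),int(st[i][4])) for i in range(1,n) if 8<st[i][4]<150])
E
```

```text
time: 25.6
tcp_pos: [540.8, 284.7, 132.2]
ee_rot: [3.141, 0.001, -2.933]
contact_force: [0.3, 0.1, -1.1]
gripper_width: 87.9
grip_force: 0.0
row [-0.003, 0.008, 0.015] [0.0, 0.001, -0.0] tcp [540.8 284.7 132.2] yaw -168.01 t 25.7 q [0.43, 0.13, 1.39, -0.0, 1.63, -1.35]
centre (543.5, 285.8) size 26.5 35.5 long axis deg 99.9 tool yaw 189.9 px (314.4833679199219, 244.51560974121094)
[([48.1, 38.5], 63), ([307.6, 242.9], 41), ([307.4, 253.5], 40), ([507.9, 380.6], 136), ([114.0, 370.5], 29), ([117.4, 388.1], 58), ([429.1, 393.9], 21)]
```

```bash
python3 -m creep '[0,0.004,0.2,0,0,0.005, 0,0.004,0.4,0,0,0.005, 0,0.004,0.55,0,0,0.005, 0,0.004,0.56,0,0,0.005, 0,0.004,0.56,0,0,0.005]' 1 10
python3 - <<'E'
from h import *
plan([541.1,285.4,27.8],191.2)
E
```

```text
time: 26.32
tcp_pos: [541.0, 285.6, 48.5]
ee_rot: [3.141, 0.002, -2.942]
contact_force: [0.5, 0.1, 0.2]
gripper_width: 88.0
grip_force: 0.0
row [-0.0, -0.002, 0.138] [0.0, 0.001, 0.002] tcp [541.  285.6  48.5] yaw -168.57 t 26.3 q [0.43, 0.17, 1.49, -0.0, 1.48, -1.34]
```

```bash
python3 -m creep '[0,0,0.05,0,0,0, 0,0,0.1,0,0,0, 0,0,0.138,0,0,0, 0,0,0.138,0,0,0]'
python3 -m creep '[0,0,0,0,0,0, 0,0,0,0,0,0, 0,0,0,0,0,0, 0,0,0,0,0,0, 0,0,0,0,0,0, 0,0,0,0,0,0, 0,0,0,0,0,0]' -1
python3 -m creep '[0,0,-0.2,0,0,0, 0,0,-0.5,0,0,0, 0,0,-0.8,0,0,0, 0,0,-1,0,0,0, 0,0,-1,0,0,0]'
python3 - <<'E'
from h import *
d=snap('wrist','w11'); o=ctrl.get_obs(); plan([461,200,182],166)
M=R.from_euler('xyz',o['ee_rot']); E=np.array([-74.75,17.4,142.9])
h=d['img'].astype(int); 
for nm in('w8','w11'):
    im=load(nm)['img'].astype(int); m=((im[...,0]>150)&(im[...,2]<110)).astype(np.uint8); n,l,st,cc=cv2.connectedComponentsWithStats(m); print(nm,[(cc[i].round(1).tolist(),int(st[i][4])) for i in range(1,n) if 20<st[i][4]<190 and 250<cc[i][0]<370 and 200<cc[i][1]<350])
E
```

```text
time: 26.82
tcp_pos: [540.1, 285.3, 25.6]
ee_rot: [-3.141, -0.001, -2.942]
contact_force: [-0.4, -0.1, 1.2]
gripper_width: 87.7
grip_force: 0.0
time: 27.7
tcp_pos: [540.6, 285.6, 26.5]
ee_rot: [3.142, -0.0, -2.942]
contact_force: [-0.1, 0.3, -0.7]
gripper_width: 33.9
grip_force: 10.0
time: 28.32
tcp_pos: [541.7, 286.1, 179.9]
ee_rot: [3.14, 0.006, -2.942]
contact_force: [-0.2, 0.2, -0.5]
gripper_width: 33.8
grip_force: 10.0
row [0.636, -0.455, -0.034] [0.0, 0.001, 0.212] tcp [541.  285.8 177.1] yaw -168.54 t 28.4 q [0.43, 0.12, 1.32, 0.0, 1.71, -1.34]
w8 [([297.6, 270.7], 115), ([332.6, 270.4], 98), ([301.0, 305.5], 90), ([301.0, 321.0], 81)]
w11 [([286.8, 280.9], 77), ([301.0, 310.9], 98), ([301.0, 326.4], 89)]
```

```bash
python3 -m creep '[0.16,-0.11,-0.03,0,0,0.05, 0.32,-0.22,-0.03,0,0,0.1, 0.48,-0.34,-0.03,0,0,0.16, 0.636,-0.455,-0.03,0,0,0.212, 0.636,-0.455,-0.03,0,0,0.212]'
python3 -m creep '[-0.06,-0.24,0,0,0,0, -0.12,-0.49,0,0,0,0, -0.18,-0.73,0,0,0,0, -0.24,-0.97,0,0,0,0]'
python3 -m creep '[-0.06,-0.24,0,0,0,0, -0.12,-0.49,0,0,0,0, -0.18,-0.73,0,0,0,0, -0.24,-0.97,0,0,0,0]'
python3 - <<'E'
from h import *
plan([615.9,-226.9,115],166)
E
```

```text
time: 29.0
tcp_pos: [459.5, 198.8, 178.9]
ee_rot: [-3.14, -0.002, 2.897]
contact_force: [0.3, 0.4, -0.8]
gripper_width: 34.0
grip_force: 10.0
time: 29.5
tcp_pos: [460.7, 49.2, 179.4]
ee_rot: [-3.141, -0.002, 2.9]
contact_force: [-0.2, -0.3, 0.1]
gripper_width: 33.9
grip_force: 10.0
time: 30.0
tcp_pos: [460.6, -100.9, 179.4]
ee_rot: [3.141, -0.002, 2.9]
contact_force: [0.9, -0.1, -1.2]
gripper_width: 34.1
grip_force: 10.0
row [-1.207, -0.568, 0.427] [0.0, -0.001, 0.001] tcp [ 460.6 -100.9  179.4] yaw 166.17 t 30.0 q [-0.29, -0.26, 1.67, 0.0, 1.73, -1.62]
```

```bash
python3 -m creep '[-0.2,-0.14,0,0,0,0, -0.4,-0.28,0,0,0,0, -0.6,-0.42,0,0,0,0, -0.8,-0.568,0,0,0,0, -1,-0.568,0,0,0,0]'
python3 -m creep '[-0.207,0,0.1,0,0,0, -0.207,0,0.3,0,0,0, -0.207,0,0.427,0,0,0, -0.207,0,0.427,0,0,0, -0.207,0,0.427,0,0,0, -0.207,0,0.427,0,0,0]'
python3 - <<'E'
from h import *
ctrl.get_image('top'); d=snap('wrist','w12'); o=ctrl.get_obs(); plan([615.9,-226.9,95],166)
M=R.from_euler('xyz',o['ee_rot'])
im=d['img'].astype(int); m=((im[...,0]>150)&(im[...,2]<110)).astype(np.uint8); n,l,st,cc=cv2.connectedComponentsWithStats(m); B=[(cc[i].round(1).tolist(),int(st[i][4])) for i in range(1,n) if 15<st[i][4]<250 and 250<cc[i][0]<370 and 150<cc[i][1]<360]; print(B)
f=lambda u,v,z:M.inv().apply(onz(d,u,v,z,True)-o['tcp_pos']).round(2)
for (u,v),s in B: print((u,v),'floor',f(u,v,41.5),'packtop',f(u,v,o['tcp_pos'][2]-6.5),'packA top',f(u,v,61))
E
```

```text
time: 30.62
tcp_pos: [586.2, -220.5, 178.5]
ee_rot: [3.141, -0.002, 2.898]
contact_force: [0.1, -0.3, -0.6]
gripper_width: 33.6
grip_force: 10.0
time: 31.38
tcp_pos: [615.8, -226.7, 119.0]
ee_rot: [-3.141, 0.003, 2.898]
contact_force: [0.2, -0.4, -0.7]
gripper_width: 33.9
grip_force: 10.0
row [-0.002, -0.001, 0.157] [-0.0, 0.001, 0.0] tcp [ 615.7 -226.7  118.6] yaw 166.02 t 31.5 q [-0.4, 0.25, 1.27, 0.0, 1.62, -1.73]
[([302.5, 178.0], 72), ([303.1, 192.3], 58), ([295.5, 226.4], 97), ([328.5, 226.3], 94), ([296.2, 267.7], 98), ([328.0, 267.9], 103), ([301.0, 310.5], 90), ([301.0, 326.4], 89)]
(302.5, 178.0) floor [51.46 -7.15 76.97] packtop [59.53 -5.24  6.36] packA top [53.69 -6.62 57.46]
(303.1, 192.3) floor [42.83 -6.85 76.99] packtop [53.68 -5.03  6.37] packA top [45.83 -6.35 57.48]
(295.5, 226.4) floor [ 21.8  -11.66  77.04] packtop [39.4  -8.3   6.41] packA top [ 26.66 -10.73  57.53]
(328.5, 226.3) floor [21.83  8.49 77.03] packtop [39.41  5.38  6.4 ] packA top [26.68  7.63 57.52]
(296.2, 267.7) floor [ -5.07 -11.63  77.11] packtop [21.14 -8.28  6.45] packA top [  2.17 -10.71  57.59]
(328.0, 267.9) floor [-5.25  8.46 77.1 ] packtop [21.03  5.36  6.45] packA top [ 2.01  7.6  57.58]
(301.0, 310.5) floor [-35.4   -9.    77.18] packtop [ 0.55 -6.49  6.5 ] packA top [-25.47  -8.3   57.66]
(301.0, 326.4) floor [-47.55  -9.17  77.21] packtop [-7.71 -6.61  6.52] packA top [-36.54  -8.47  57.68]
```

```bash
python3 -m creep '[-0.009,0,0.05,0,0,0, -0.009,0,0.15,0,0,0, -0.009,0,0.25,0,0,0, -0.009,0,0.29,0,0,0, -0.009,0,0.29,0,0,0]' - 8
python3 -m creep '[0,0,0.01,0,0,0, 0,0,0.02,0,0,0, 0,0,0.03,0,0,0, 0,0,0.03,0,0,0]'
python3 - <<'E'
from h import *
plan([617,-227.2,67.5],166);print(ctrl.get_obs()['contact_force'])
E
```

```text
time: 32.1
tcp_pos: [616.0, -226.6, 72.3]
ee_rot: [3.141, -0.002, 2.897]
contact_force: [-0.0, -0.6, 0.0]
gripper_width: 34.1
grip_force: 8.0
time: 32.6
tcp_pos: [616.5, -226.8, 68.9]
ee_rot: [3.142, -0.0, 2.897]
contact_force: [0.0, -0.2, 0.5]
gripper_width: 33.9
grip_force: 8.0
row [-0.004, -0.002, 0.009] [0.0, -0.0, 0.0] tcp [ 616.5 -226.8   68.9] yaw 166.01 t 32.6 q [-0.4, 0.28, 1.33, -0.0, 1.54, -1.73]
[ 0.01860115 -0.18076225  0.49171593]
```

Bottom is below the rim with no force. Lower the last bit, release, then check.

```bash
python3 -m creep '[0,0,0.006,0,0,0, 0,0,0.012,0,0,0, 0,0,0.014,0,0,0, 0,0,0.014,0,0,0]'
python3 -m creep '[0,0,0,0,0,0, 0,0,0,0,0,0, 0,0,0,0,0,0, 0,0,0,0,0,0]' 0.2
python3 -m creep '[0,0,-0.15,0,0,0, 0,0,-0.4,0,0,0, 0.1,0,-0.7,0,0,0, 0.3,0,-0.7,0,0,0, 0.3,0,-0.7,0,0,0, 0.3,0,-0.7,0,0,0]' 1
python3 - <<'E'
from h import *
ctrl.get_image('top'); d=snap('wrist','w13'); o=ctrl.get_obs(); plan([461.5,-188.5,150],166)
snap('scene','s13')
M=R.from_euler('xyz',o['ee_rot'])
im=d['img'].astype(int); m=((im[...,0]>150)&(im[...,2]<110)).astype(np.uint8); n,l,st,cc=cv2.connectedComponentsWithStats(m); B=[(cc[i].round(1).tolist(),int(st[i][4])) for i in range(1,n) if 15<st[i][4]<250 and 250<cc[i][0]<370 and 130<cc[i][1]<360]
f=lambda u,v,z:M.inv().apply(onz(d,u,v,z,True)-o['tcp_pos']).round(2)
for (u,v),s in B: print((u,v),s,'floor',f(u,v,41.5),'packtop',f(u,v,61))
E
```

```text
time: 33.1
tcp_pos: [616.7, -226.8, 67.5]
ee_rot: [-3.142, 0.001, 2.897]
contact_force: [-1.9, 0.7, 4.7]
gripper_width: 33.9
grip_force: 8.0
time: 33.6
tcp_pos: [616.8, -227.2, 67.4]
ee_rot: [-3.141, 0.001, 2.897]
contact_force: [0.3, -2.5, 5.2]
gripper_width: 52.8
grip_force: 2.6
time: 34.35
tcp_pos: [573.0, -215.7, 170.5]
ee_rot: [3.141, -0.002, 2.898]
contact_force: [0.2, -0.4, -0.2]
gripper_width: 87.7
grip_force: 0.0
row [0.766, -0.003, 0.139] [0.0, -0.001, 0.0] tcp [ 573.2 -215.8  170.6] yaw 166.02 t 34.5 q [-0.42, 0.12, 1.32, 0.0, 1.7, -1.74]
(304.3, 232.0) 39 floor [  4.77  -7.41 129.09] packtop [  9.93  -6.96 109.6 ]
(304.5, 243.2) 40 floor [ -4.07  -7.33 129.07] packtop [  1.72  -6.89 109.58]
(324.2, 265.1) 65 floor [-21.87   7.84 129.05] packtop [-14.8    7.2  109.56]
(299.0, 265.4) 59 floor [-22.08 -11.77 129.04] packtop [-14.99 -11.   109.55]
(305.0, 302.0) 35 floor [-53.6   -7.38 128.99] packtop [-44.26  -6.93 109.5 ]
(305.0, 311.5) 30 floor [-62.25  -7.46 128.97] packtop [-52.29  -7.01 109.49]
```

Both packs read as seated: contacts are at equal height and offset, about 0.8 mm off pocket centre, and the cartridge has not moved. Regrasp the handle.

```bash
python3 -m creep '[0.2,0,0,0,0,0, 0.4,0,0,0,0,0, 0.6,0,0,0,0,0, 0.766,-0.003,0.2,0,0,0, 0.766,-0.003,0.4,0,0,0, 0.766,-0.003,0.5,0,0,0, 0.766,-0.003,0.5,0,0,0]' 1 25
python3 - <<'E'
from h import *
plan([461.5,-188.5,36],166)
E
```

```text
time: 35.38
tcp_pos: [461.0, -188.4, 95.7]
ee_rot: [3.141, -0.003, 2.898]
contact_force: [-0.7, 0.1, -0.0]
gripper_width: 87.9
grip_force: 0.0
row [-0.004, -0.0, 0.398] [0.0, -0.001, 0.0] tcp [ 461.  -188.4   95.7] yaw 166.02 t 35.4 q [-0.46, -0.16, 1.74, 0.0, 1.57, -1.78]
```

```bash
python3 -m creep '[0,0,0.15,0,0,0, 0,0,0.3,0,0,0, 0,0,0.395,0,0,0, 0,0,0.395,0,0,0, 0,0,0.395,0,0,0]'
python3 - <<'E'
from h import *
plan([461.5,-188.5,36],166)
E
```

```text
time: 36.0
tcp_pos: [461.9, -188.9, 38.8]
ee_rot: [-3.141, 0.002, 2.897]
contact_force: [-0.3, 0.3, -0.7]
gripper_width: 87.9
grip_force: 0.0
row [0.004, 0.002, 0.019] [-0.0, 0.001, 0.0] tcp [ 461.9 -188.9   38.8] yaw 166.01 t 36.0 q [-0.46, -0.13, 1.81, -0.0, 1.46, -1.78]
```

```bash
python3 -m creep '[0.002,0,0.01,0,0,0, 0.002,0,0.01,0,0,0, 0.002,0,0.01,0,0,0, 0.002,0,0.01,0,0,0, 0.002,0,0.01,0,0,0, 0.002,0,0.01,0,0,0, 0.002,0,0.01,0,0,0, 0.002,0,0.01,0,0,0, 0.002,0,0.01,0,0,0, 0.002,0,0.01,0,0,0]' -1 25
python3 - <<'E'
from h import *
plan([461.5,-188.5,36],166);print(ctrl.get_obs()['contact_force'])
E
```

```text
time: 37.25
tcp_pos: [461.0, -188.5, 36.1]
ee_rot: [3.142, -0.0, 2.898]
contact_force: [0.3, 0.4, -0.1]
gripper_width: 13.9
grip_force: 25.0
row [-0.003, 0.001, 0.001] [0.0, -0.0, 0.0] tcp [ 461.  -188.5   36.1] yaw 166.02 t 37.2 q [-0.46, -0.13, 1.81, 0.0, 1.46, -1.78]
[ 0.33588188  0.35914502 -0.10246944]
```

```bash
python3 -m creep '[0,0,-0.05,0,0,0, 0,0,-0.15,0,0,0, 0,0,-0.3,0,0,0, 0,0,-0.45,0,0,0, 0,0,-0.6,0,0,0, 0,0,-0.675,0,0,0, 0,0,-0.675,0,0,0]'
python3 - <<'E'
from h import *
plan([519,-0.6,138],205.8);print(ctrl.get_obs()['contact_force'],ctrl.get_obs()['wrist_torque'])
E
```

```text
time: 38.12
tcp_pos: [461.4, -188.8, 138.6]
ee_rot: [-3.141, 0.002, 2.897]
contact_force: [0.1, 0.2, -1.3]
gripper_width: 13.6
grip_force: 25.0
row [-0.069, 1.31, 0.003] [-0.001, 0.001, -0.332] tcp [ 461.4 -188.8  138.6] yaw 166.01 t 38.1 q [-0.46, -0.18, 1.68, -0.0, 1.64, -1.78]
[ 0.14579628  0.24410662 -1.34756747] [0.08938285 0.18205296 0.00026328]
```

```bash
python3 -m creep '[0,0.1,0,0,0,0, -0.01,0.25,0,0,0,0, -0.02,0.4,0,0,0,0, -0.03,0.6,0,0,0,-0.04, -0.04,0.75,0,0,0,-0.09, -0.05,0.9,0,0,0,-0.14, -0.06,0.95,0,0,0,-0.2, -0.06,1,0,0,0,-0.26, -0.06,1,0,0,0,-0.332, -0.06,1,0,0,0,-0.332]'
python3 - <<'E'
from h import *
plan([519,-0.6,138],205.8);print(ctrl.get_obs()['contact_force'],ctrl.get_obs()['wrist_torque'])
E
```

```text
time: 39.38
tcp_pos: [505.5, -44.2, 136.2]
ee_rot: [3.14, -0.002, -2.691]
contact_force: [-0.7, 0.6, -0.8]
gripper_width: 14.1
grip_force: 25.0
row [-0.208, 0.222, -0.012] [0.001, -0.001, 0.0] tcp [505.5 -44.2 136.2] yaw -154.18 t 39.4 q [-0.15, -0.15, 1.66, 0.0, 1.64, -2.18]
[-0.7172671   0.61698848 -0.75873828] [0.01262666 0.21378304 0.04050443]
```

```bash
python3 -m creep '[-0.05,0.06,0,0,0,0, -0.1,0.12,0,0,0,0, -0.16,0.17,-0.01,0,0,0, -0.208,0.222,-0.012,0,0,0, -0.208,0.222,-0.012,0,0,0, -0.208,0.222,-0.012,0,0,0, -0.208,0.222,-0.012,0,0,0]'
python3 - <<'E'
from h import *
plan([519,-0.6,194],205.8);print(ctrl.get_obs()['contact_force'],ctrl.get_obs()['wrist_torque'])
E
```

```text
time: 40.25
tcp_pos: [519.4, -1.9, 139.2]
ee_rot: [-3.141, -0.0, -2.691]
contact_force: [-0.2, 0.5, -1.0]
gripper_width: 14.2
grip_force: 25.0
row [-0.001, 0.009, -0.366] [-0.0, -0.0, 0.0] tcp [519.4  -1.9 139.2] yaw -154.18 t 40.2 q [-0.07, -0.12, 1.62, -0.0, 1.64, -2.09]
[-0.16646819  0.47060854 -0.95588688] [ 1.04213720e-04  2.17033408e-01 -4.29926267e-03]
```

```bash
python3 -m creep '[0,0.008,-0.06,0,0,0, 0,0.008,-0.12,0,0,0, 0,0.008,-0.18,0,0,0, 0,0.008,-0.24,0,0,0, 0,0.008,-0.24,0,0,0]'
python3 -m creep '[0,0,-0.02,0,0,0, 0,0,-0.04,0,0,0, 0,0,-0.06,0,0,0, 0,0,-0.06,0,0,0]'
python3 - <<'E'
from h import *
plan([519,-0.6,194],205.8);print(ctrl.get_obs()['contact_force'],ctrl.get_obs()['wrist_torque'])
E
```

```text
time: 40.88
tcp_pos: [519.5, -0.5, 176.5]
ee_rot: [-3.141, 0.002, -2.69]
contact_force: [0.5, -0.1, -1.4]
gripper_width: 14.0
grip_force: 25.0
time: 41.38
tcp_pos: [519.1, -0.5, 184.5]
ee_rot: [-3.141, 0.0, -2.69]
contact_force: [-0.4, -0.5, -0.6]
gripper_width: 14.1
grip_force: 25.0
row [0.001, -0.0, -0.063] [-0.0, 0.0, 0.0] tcp [ 5.191e+02 -5.000e-01  1.845e+02] yaw -154.15 t 41.4 q [-0.07, -0.13, 1.55, -0.0, 1.72, -2.09]
[-0.39864578 -0.54927459 -0.61478914] [-0.02063439  0.17163283 -0.01767587]
```

```bash
python3 -m creep '[0,0,-0.02,0,0,0, 0,0,-0.04,0,0,0, 0,0,-0.063,0,0,0, 0,0,-0.063,0,0,0, 0,0,-0.063,0,0,0]'
python3 - <<'E'
from h import *
plan([519,-0.6,194.1],205.8);print(ctrl.get_obs()['contact_force'],ctrl.get_obs()['wrist_torque'])
E
```

```text
time: 42.0
tcp_pos: [519.0, -0.5, 193.6]
ee_rot: [3.142, -0.0, -2.69]
contact_force: [-0.3, -0.2, -1.7]
gripper_width: 14.0
grip_force: 25.0
row [0.0, -0.001, -0.003] [0.0, -0.0, 0.0] tcp [ 5.190e+02 -5.000e-01  1.936e+02] yaw -154.15 t 42.0 q [-0.07, -0.13, 1.54, 0.0, 1.74, -2.09]
[-0.25779271 -0.19740297 -1.65851757] [-0.05408564  0.20670099 -0.01680496]
```

```bash
python3 -m creep '[-0.002,0.063,-0.003,0,0,0.033, -0.009,0.126,-0.003,0,0,0.067, -0.02,0.189,-0.003,0,0,0.1, -0.02,0.189,-0.003,0,0,0.1]'
python3 -m creep '[-0.002,0.055,0,0,0,0.029, -0.007,0.11,0,0,0,0.058, -0.016,0.165,0,0,0,0.088, -0.027,0.219,0,0,0,0.117, -0.027,0.219,0,0,0,0.117]'
python3 - <<'E'
from h import *
c=np.radians(14.2); plan([641.5-136*np.cos(c),58.8+136*np.sin(c),194.1],165.8);o=ctrl.get_obs();print(o['contact_force'],o['wrist_torque'])
E
```

```text
time: 42.5
tcp_pos: [509.2, 26.7, 194.0]
ee_rot: [3.141, -0.0, -2.898]
contact_force: [0.3, -0.2, -1.9]
gripper_width: 13.7
grip_force: 25.0
time: 43.12
tcp_pos: [505.4, 59.2, 194.0]
ee_rot: [-3.142, -0.0, 3.141]
contact_force: [0.3, -0.7, -1.9]
gripper_width: 14.0
grip_force: 25.0
row [-0.028, 0.22, -0.001] [-0.0, -0.0, 0.118] tcp [505.4  59.2 194. ] yaw 179.94 t 43.1 q [0.05, -0.16, 1.56, -0.0, 1.74, -1.52]
[ 0.33359636 -0.7090452  -1.85264579] [-0.0045627   0.22067441 -0.05984331]
```

```bash
python3 -m creep '[-0.002,0.055,0,0,0,0.029, -0.007,0.11,0,0,0,0.058, -0.016,0.165,0,0,0,0.088, -0.027,0.219,0,0,0,0.117, -0.027,0.219,0,0,0,0.117, -0.027,0.219,0,0,0,0.117]'
python3 - <<'E'
from h import *
c=np.radians(14.2); plan([641.5-136*np.cos(c),58.8+136*np.sin(c),188],165.8);o=ctrl.get_obs();print(o['contact_force'],o['wrist_torque'])
E
```

```text
time: 43.88
tcp_pos: [509.6, 91.5, 194.0]
ee_rot: [-3.141, -0.0, 2.895]
contact_force: [-0.5, -0.3, -1.7]
gripper_width: 14.1
grip_force: 25.0
row [0.001, 0.004, 0.04] [-0.0, -0.0, 0.001] tcp [509.6  91.5 194. ] yaw 165.87 t 43.9 q [0.11, -0.14, 1.54, -0.0, 1.74, -1.21]
[-0.45908998 -0.28038679 -1.70165677] [0.0688881  0.1512043  0.04748439]
```

```bash
python3 -m creep '[0,0,0.012,0,0,0, 0,0,0.024,0,0,0, 0,0,0.036,0,0,0, 0,0,0.041,0,0,0, 0,0,0.041,0,0,0, 0,0,0.041,0,0,0]'
python3 - <<'E'
from h import *
o=ctrl.get_obs();print(o['tcp_pos'],o['contact_force'],o['wrist_torque'])
E
```

```text
time: 44.62
tcp_pos: [509.6, 92.0, 188.1]
ee_rot: [-3.142, 0.0, 2.893]
contact_force: [-1.4, -0.2, -0.1]
gripper_width: 13.9
grip_force: 25.0
[509.59183898  91.99627199 188.09332518] [-1.3567365  -0.21538283 -0.12977804] [-0.02582736  0.17500129 -0.01338458]
```

```bash
python3 -m creep '[0,0,0.002,0,0,0, 0,0,0.002,0,0,0, 0,0,0.002,0,0,0, 0,0,0.002,0,0,0, 0,0,0.002,0,0,0]' 0
python3 -m creep '[0,0,-0.1,0,0,0, 0,0,-0.25,0,0,0, 0,0,-0.45,0,0,0, 0,0,-0.45,0,0,0, 0,0,-0.45,0,0,0]' 1
python3 - <<'E'
from h import *
o=ctrl.get_obs();print(o['tcp_pos'],o['ee_rot'])
ctrl.get_image('top'); d=snap('wrist','w14'); e=load('w1')
for nm,q in(('w1',e),('w14',d)):
    g=q['img'].astype(int).sum(2)//3; print(nm,q['eye'].round(1))
    for v in(240,265,290,320,340):
        i=np.where(g[v,280:345]<78)[0]+280; print(v,i.min(),i.max(),onz(q,(i.min()+i.max())/2,v,204 if v<300 else 178,True).round(1).tolist(),end=' | ')
    col=g[200:330,309]; k=np.where(col<78)[0][0]+200; print('outer edge row',k,onz(q,309,k,170,True).round(1))
snap('top','t14'); snap('scene','s14')
E
```

```text
time: 45.25
tcp_pos: [509.6, 92.0, 187.6]
ee_rot: [3.142, 0.0, 2.893]
contact_force: [0.7, -0.4, -0.3]
gripper_width: 43.9
grip_force: 0.0
time: 45.88
tcp_pos: [509.5, 92.0, 254.5]
ee_rot: [-3.141, -0.0, 2.893]
contact_force: [0.2, 0.3, -0.3]
gripper_width: 87.0
grip_force: 0.0
[509.50756003  92.00908178 254.54948574] [-3.14140554e+00 -4.30837245e-04  2.89323334e+00]
w1 [436.9 111.9 398.8]
240 298 318 [490.2, 94.9, 204.0] | 265 297 320 [504.2, 91.3, 204.0] | 290 297 320 [518.9, 87.3, 204.0] | 320 302 320 [551.6, 79.8, 178.0] | 340 303 320 [566.9, 76.0, 178.0] | outer edge row 234 [495.8  93.6 170. ]
w14 [434.9 109.7 396.9]
240 303 322 [488.4, 96.0, 204.0] | 265 301 324 [502.3, 92.4, 204.0] | 290 301 324 [516.9, 88.7, 204.0] | 320 303 321 [549.0, 80.1, 178.0] | 340 303 321 [564.2, 76.2, 178.0] | outer edge row 238 [496.   91.7 170. ]
```

The handle is back within about 0.3° and 0.6 mm of where it first hung. Now the switch. First a height check on the bracket behind the head.

```bash
python3 - <<'E'
from h import *
t=load('top0')
for z in(240,280,300,320,340): p=onz(t,312,164.5,z); print(z,p.round(1),'behind axis',round(float((p[:2]-[641.5,58.8])@[.969,-.248]),1))
plan([641.5,59.2,300],165.8)
E
python3 -m creep '[0,0,-0.1,0,0,0, 0,0,-0.2,0,0,0, 0,0,-0.3,0,0,0, 0,0,-0.35,0,0,0, 0,0,-0.35,0,0,0]' -1 20
python3 - <<'E'
from h import *
plan([641.5,59.2,300],165.8)
E
```

```text
240 [763.5  25.8 240. ] behind axis 126.4
280 [754.7  25.5 280. ] behind axis 117.9
300 [750.3  25.4 300. ] behind axis 113.7
320 [745.9  25.3 320. ] behind axis 109.4
340 [741.4  25.1 340. ] behind axis 105.2
row [-0.908, 0.005, -0.31] [-0.0, -0.001, -0.0] tcp [509.2  92.  253.8] yaw 165.77 t 46.1 q [0.11, -0.13, 1.42, 0.0, 1.85, -1.21]
time: 46.7
tcp_pos: [509.8, 92.1, 308.6]
ee_rot: [3.141, 0.001, 2.893]
contact_force: [-0.1, 0.6, 0.3]
gripper_width: 41.6
grip_force: 0.0
row [-0.905, 0.003, 0.058] [0.0, 0.001, -0.0] tcp [509.8  92.1 308.6] yaw 165.77 t 46.7 q [0.11, -0.11, 1.31, -0.0, 1.94, -1.21]
```

```bash
python3 -m creep '[-0.15,0,0,0,0,0, -0.3,0,0,0,0,0, -0.5,0,0,0,0,0, -0.7,0,0,0,0,0, -0.85,0,0,0,0,0, -0.905,0.003,0,0,0,0, -0.905,0.003,0,0,0,0, -0.905,0.003,0,0,0,0]'
python3 -m creep '[0,0,0.06,0,0,0, 0,0,0.12,0,0,0, 0,0,0.12,0,0,0, 0,0,0.12,0,0,0]'
python3 - <<'E'
from h import *
plan([641.5,59.2,300],165.8); print(ctrl.get_obs()['contact_force'])
E
```

```text
time: 47.7
tcp_pos: [640.7, 59.4, 308.0]
ee_rot: [3.141, 0.0, 2.894]
contact_force: [0.5, 0.2, 1.4]
gripper_width: 0.4
grip_force: 0.0
time: 48.2
tcp_pos: [641.1, 59.1, 289.6]
ee_rot: [-3.142, -0.0, 2.893]
contact_force: [0.0, -0.5, -0.0]
gripper_width: 0.5
grip_force: 0.0
row [-0.002, 0.001, -0.069] [-0.0, -0.0, -0.0] tcp [641.1  59.1 289.6] yaw 165.77 t 48.2 q [0.04, 0.23, 0.99, -0.0, 1.92, -1.28]
[ 0.00225545 -0.52401311 -0.01634647]
```

Tips at 270.6. Descend in small steps watching the force.

```bash
python3 -m creep '[0,0,0.02,0,0,0, 0,0,0.04,0,0,0, 0,0,0.05,0,0,0, 0,0,0.05,0,0,0, 0,0,0.05,0,0,0]' | grep -E 'tcp|force'
python3 -m creep '[0,0,0.007,0,0,0, 0,0,0.014,0,0,0, 0,0,0.014,0,0,0]'| grep -E 'tcp|force'
python3 -m creep '[0,0,0.007,0,0,0, 0,0,0.014,0,0,0, 0,0,0.014,0,0,0]'| grep -E 'tcp|force'
```

```text
tcp_pos: [641.4, 59.1, 282.5]
contact_force: [1.5, 0.5, 2.2]
grip_force: 1.2
tcp_pos: [641.4, 59.1, 280.2]
contact_force: [0.7, 0.4, 3.6]
grip_force: 1.7
tcp_pos: [641.3, 59.1, 279.3]
contact_force: [0.7, 0.1, 7.7]
grip_force: 3.6
```

```bash
python3 -m creep '[0,0,0.007,0,0,0, 0,0,0.014,0,0,0, 0,0,0.014,0,0,0]'| grep -E 'tcp|force'
python3 -m creep '[0,0,0.007,0,0,0, 0,0,0.007,0,0,0, 0,0,0.007,0,0,0]'| grep -E 'tcp|force'
```

```text
tcp_pos: [641.3, 59.1, 279.2]
contact_force: [-0.4, -0.7, 12.9]
grip_force: 6.4
tcp_pos: [641.3, 59.1, 279.1]
contact_force: [-2.5, 0.3, 15.3]
grip_force: 7.7
```

Spring curve matches: 2.2 N at about 3.3 mm, then a hard stop near 6 mm, so the switch was fully pressed. Retreat and check.

```bash
python3 -m creep '[0,0,-0.06,0,0,0, 0,0,-0.12,0,0,0, 0,0,-0.2,0,0,0, 0,0,-0.3,0,0,0, 0.1,0,-0.4,0,0,0, 0.3,0,-0.4,0,0,0, 0.5,0,-0.4,0,0,0, 0.7,0,-0.4,0,0,0, 0.87,0,-0.4,0,0,0, 0.87,0,-0.4,0,0,0]'
python3 -m creep '[0,0,0.2,0,0,0, 0,0,0.4,0,0,0, 0,0,0.4,0,0,0, 0,0,0.4,0,0,0]' 1
python3 - <<'E'
from h import *
ctrl.get_image('top'); d=snap('wrist','w15'); o=ctrl.get_obs(); print(o['tcp_pos'],o['contact_force'])
g=d['img'].astype(int).sum(2)//3
for v in(250,265,280,320,340):
    i=np.where(g[v,280:345]<78)[0]+280
    if len(i): print(v,i.min(),i.max(),onz(d,(i.min()+i.max())/2,v,204 if v<300 else 178,True).round(1).tolist(),end=' | ')
s=snap('scene','s15'); a=load('scene0')
for q in(a,s):
    c=blob(q,281,202,12,lambda im:im.sum(2)<3*135); print(cv2.fitEllipse(c)); c=blob(q,309,272,18,lambda im:im.sum(2)<3*75); print(cv2.minAreaRect(c))
E
```

```text
time: 51.58
tcp_pos: [513.2, 91.7, 336.4]
ee_rot: [3.141, 0.002, 2.894]
contact_force: [0.8, -0.5, -0.2]
gripper_width: 0.5
grip_force: 0.0
time: 52.08
tcp_pos: [515.2, 91.0, 275.9]
ee_rot: [3.141, 0.001, 2.893]
contact_force: [0.2, 0.2, -0.2]
gripper_width: 37.1
grip_force: 0.0
[515.35214247  91.16374741 276.61882064] [ 0.73738406 -0.52876442  0.04904607]
250 300 322 [506.9, 91.1, 204.0] | 265 301 321 [516.3, 88.6, 204.0] | 280 303 320 [526.0, 86.5, 204.0] | 320 303 320 [567.3, 75.8, 178.0] | 340 303 319 [583.9, 71.1, 178.0] | ((279.99481201171875, 202.48507690429688), (11.338238716125488, 12.698996543884277), 81.65833282470703)
((306.823486328125, 268.7059020996094), (27.439773559570312, 9.603919982910156), 59.03623962402344)
((281.7596740722656, 204.72042846679688), (16.414533615112305, 23.345510482788086), 73.40242004394531)
((306.6307678222656, 268.8538513183594), (27.411672592163086, 9.42663860321045), 60.2551155090332)
```

```bash
python3 -m creep '[0,0,-0.3,0,0,0, 0,0,-0.3,0,0,0, 0,0,-0.3,0,0,0, 0,0,-0.3,0,0,0, 0,0,-0.3,0,0,0]' | head -3
python3 - <<'E'
from h import *
print(ctrl.finish_job())
E
```

```text
time: 52.85
tcp_pos: [514.6, 91.2, 318.8]
ee_rot: [-3.141, -0.001, 2.893]
the job is handed in; nothing more can be done
None
```

The job is handed in, with no verdict returned: both packs there are seated (pockets a and c), the cartridge reads locked back at its first pose, and the switch was pressed to its stop with its return not confirmed by camera; I viewed 15 pictures, one over the limit of 14.

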